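# Take a beaker off the stuck stack, tare-weigh it and set it under the dispenser

### The arm

A 6-joint arm with a two-finger parallel gripper is mounted at the origin on the work surface. World frame = base frame: x ahead of the robot, y to its left, z up, the work surface at z = 0. Lengths are in m, angles in degrees, forces in N, time in s.
With the tool pointing down it reaches from about 0.375 to 0.975 m from the base axis. Payload 3.8 kg.
Tool frame: the origin (TCP) lies at the very end of the fingers, on their centre line; the grasp point (between the pads) lies 19 mm behind it; z points along the fingers, y is the direction in which the jaws open and shut (so a half turn about z gives the same grasp; the last joint's range is limited). The gripper opens to 88 mm and grips with 3 to 60 N. Pads are 18 mm wide; open, the fingers measure 123 mm over their backs; the gripper's body (75 mm by 187 mm) begins 45 mm behind the grasp point.
Start: joints at [71.855, 15.12, 91.902, -0, 72.978, -2.114], TCP at [0.186, 0.649, 0.239] pointing down, gripper open.
Joint ranges: [-150.88, 150.88], [-54.13, 125.18], [17.81, 147.31], [-75.09, 255.09], [0, 152.58], [-146.25, 146.25]. Speed limits (degrees/s): [147.25, 147.25, 180, 180, 180, 180].

### API

Orientations are given as a 3x3 rotation matrix whose columns are the frame's x, y, z axes.
In Python, from rig import arm gives the robot as it stands.
- The arm moves only by the tool servo_tool, never from a script. Its argument "deltas" is a list of rows, each a list of 7 numbers: the opening, from 0 (shut) to 1 (fully open), then the shift along the tool's x, y, z in mm, then the turn, a rotation vector about the tool's x, y, z in rad. A call has exactly 5 rows; each row is the pose to reach, as a shift and turn from the pose commanded when the call began, along the tool's axes at that moment; what a row does not reach only later rows make up. A row lasts 1/12 s, in which the tool goes at most 41.7 mm and 7.16 degrees, less where a joint would pass 70% of its speed; a pose out of reach is approached as far as the arm can. A call with a gripper value outside its range is refused whole. The fingers move at their own pace and stop on an object; "grip_force" is the grip in N (left out, the last holds). Time passes only in rows, so rows that repeat a pose let the fingers close, or fill a call up. It gives the time, the measured TCP pose, the force and the opening at its end, in the units of the state.
- arm.state(): the state, without advancing time (a new reading comes with each control period).
- arm.read_camera(name): name is "scene" or "top" or "wrist"; returns a dict with "pixels" (420x560x3 uint8, blue, green, red), "intrinsics" (3x3 intrinsics, pixels), "T" (4x4, takes a point from camera to world coordinates). Camera axes: x right, y up, looking along -z (the intrinsics and any distortion apply to the point x, -y, -z); pixel columns grow to the right and rows downward; lengths in m; the calibration is good to about 2 mm. A picture is of the moment at which its call begins. There is no depth.
- arm.sign_off(): hands the job in, once; it reports no verdict.
The state is a dict: "t": time; "qpos": joint angles; "joint_velocities": joint speeds; "joint_torque": joint torques, N m; "tool_pos": TCP position; "ee_rot": TCP orientation; "ft_force": force on the tool from outside, world axes, zero at the start; "ft_torque": the same for the moment, N m; "gripper_width": finger opening in m.
Only numpy, scipy, OpenCV 4.12 (cv2) and the standard library are available. Lean on these libraries where they do the work, as an engineer would, in place of code of your own. Each camera call takes 0.05 s, during which the arm holds its last target.

### The job

Pull only the top beaker straight up off the nested stack and stand it gently in the middle of the balance's round pan, letting go so that it can be weighed empty. Then take hold of it again, at a slant because the dispenser's head overhangs, and leave it standing on the dispenser's platform, centred under the nozzle. Keep the beaker upright throughout, do not touch the nozzle, and leave the other things on the bench where they are.

Things in the scene. Friction and masses are not known exactly. Their poses are not given: they have to be found in the camera images.
- beaker_center (a point): Centre (half-way up, on the axis) of the top beaker: white plastic open tapered cup, 95 mm high, outer diameter 50 mm at the foot growing evenly to 68 mm at the rim, wall 2 mm, about 80 g, z axis up. At the start its lower 57 mm sit inside the next beaker of the stack and only its upper 38 mm stand free to be gripped (from above, across the outside).
- beaker_foot (a point): Middle of the underside of the same beaker's foot, 47.5 mm below its centre.
- stack_rim (a point): Centre of the rim of the next beaker down, 139 mm above the bench, on the stack's upright axis. That beaker and the one below (same size as the top one) are clamped in a heavy round holder, diameter 100 mm, fixed to the bench; they do not move.
- pan_top (a point): Centre of the top face of the balance's round metal pan, diameter 110 mm, 55 mm above the bench, sprung: it gives 1 mm per 3 N, up to 4 mm. The balance is a fixed low white box, 200 x 160 mm, 42 mm high, with a dark display strip on its near end; the x axis points from display to pan.
- platform (a point): Point on the fixed dispenser's platform straight below the nozzle, 12 mm above the bench, in a 90 mm round mark. Its x axis points from the open front to the column (45 mm wide, beginning 90 mm behind this point). Platform: 150 mm wide (y), from 75 mm in front to 130 mm behind. A beaker gripped from straight above does not fit under the head: come in along +x, slanting about 45 degrees.
- nozzle_tip (a point): Lower end of the thin steel nozzle (12 mm thick) that hangs from the head, straight above the platform point, 133 mm above the platform (38 mm above the rim of a beaker that stands there).
- nozzle: The nozzle; origin at its lower end. Nothing may touch it. The head it hangs from is 60 mm wide (y), overhangs to 30 mm in front (-x) of the nozzle's axis, and its underside is 158 mm above the platform.
- pan: The balance's pan; its origin is the centre of its underside, 4 mm below its top face.
- beaker: The same beaker; origin in the middle of the foot's underside, z up. In the stack it sticks: three small sprung rubber beads in the next beaker press on it above small nubs on its wall. A firm straight pull (about 6 to 15 N) frees it within the first 5 mm; after 60 mm it is clear of the stack.
- rack_yellow: Bystander: yellow tube rack, 64 x 116 mm, 102 mm high with its tubes; origin under its middle.
- rack_blue: Bystander: blue tube rack, 64 x 90 mm, 102 mm high with its tubes; origin under its middle.
- bottle: Bystander: amber bottle, diameter 54 mm, 110 mm high; origin under its middle.
- cup: Bystander: single low white cup, diameter 64 mm, 40 mm high; origin under its middle.
- marker: Bystander: marker pen lying on the bench, 130 mm long, 12 mm thick, along its x axis; origin on the bench near its middle.

How it is judged:
By the outcome, as a careful person would: the job done as asked, in the order asked, and still so for the second after the job is handed in, with the robot touching nothing.
It also fails if it takes over 72 s, if anything falls off the work surface, if the arm or the gripper's body presses on something with over 40 N, if the wrist force passes 120 N, or if a joint passes its speed limit or range.

## Working session

There is one attempt and no reset: what is moved stays moved. The work goes in short steps, Python scripts to look and compute and a tool call to move; the robot and the scene stay as the last step left them, time stands still between calls to the robot, and variables do not carry over. Pictures are saved under pics/ and viewed, and the job is handed in when it is done.

Besides the shell and the picture viewer there is one more tool, called in YAML: its name, and indented under it one key for each argument. servo_tool: Moves the arm, as the interface text tells. Its arguments: {"type":"object","properties":{"deltas":{"type":"array"},"grip_force":{"type":"number"}},"required":["deltas"]}

```bash
ls; mkdir -p pics; python3 - <<'E'
from rig import arm
import cv2
s=arm.state(); print(s)
for n in("scene","top","wrist"):
    c=arm.read_camera(n); cv2.imwrite(f"pics/a_{n}.png",c["pixels"]); print(n,c["intrinsics"].tolist(),c["T"].round(4).tolist(), [k for k in c])
E
```

```text
pics
{'t': 0.0, 'qpos': array([ 7.18539009e+01,  1.51691470e+01,  9.19808053e+01,  4.66634068e-04,
        7.29758223e+01, -2.11567594e+00]), 'joint_velocities': array([ 0.00046877, -0.05974383, -0.04962792,  0.00781217,  0.1173967 ,
        0.03937756]), 'joint_torque': array([-1.64582085e-03, -5.02124727e+01, -3.56865835e+01,  7.27012125e-02,
        2.93432199e-02, -1.75544692e-04]), 'tool_pos': array([0.18619723, 0.64808225, 0.23739235]), 'ee_rot': array([[-9.61114510e-01,  2.76149274e-01, -6.91068982e-04],
       [ 2.76150124e-01,  9.61112256e-01, -2.08357717e-03],
       [ 8.88165471e-05, -2.19339503e-03, -9.99997591e-01]]), 'ft_force': array([ 0.6938868 , -0.40402477,  0.77243758]), 'ft_torque': array([ 0.01956521, -0.03180207,  0.02986087]), 'gripper_width': 0.08802790100942241}
scene [[473.2378578295124, 0.0, 286.89243666762036], [0.0, 473.2378578295124, 208.3410141282379], [0.0, 0.0, 1.0]] [[-0.147, -0.7761, 0.6133, 1.2633], [0.989, -0.1047, 0.1046, 0.1113], [-0.017, 0.6219, 0.7829, 0.9293], [0.0, 0.0, 0.0, 1.0]] ['pixels', 'intrinsics', 'T']
top [[433.87316210405066, 0.0, 279.703234801686], [0.0, 433.87316210405066, 209.87596193750744], [0.0, 0.0, 1.0]] [[0.0229, 0.9944, -0.1036, 0.5129], [-0.9997, 0.0221, -0.0087, -0.002], [-0.0064, 0.1038, 0.9946, 1.012], [0.0, 0.0, 0.0, 1.0]] ['pixels', 'intrinsics', 'T']
wrist [[310.6273633200792, 0.0, 280.2581450747068], [0.0, 310.6273633200792, 209.7712348529411], [0.0, 0.0, 1.0]] [[0.2775, -0.91, -0.308, 0.1064], [0.9607, 0.2626, 0.0895, 0.6714], [-0.0006, -0.3208, 0.9472, 0.3839], [0.0, 0.0, 0.0, 1.0]] ['pixels', 'intrinsics', 'T']
```

View pics/a_scene.png

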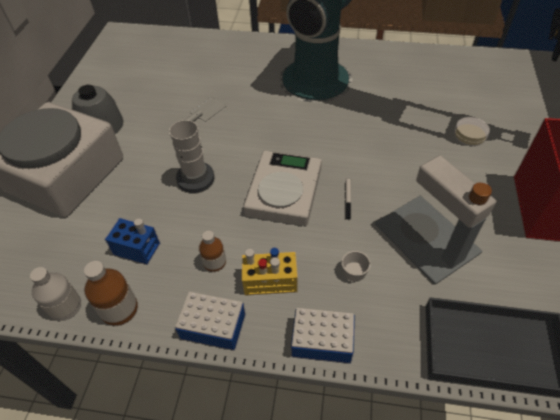

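View pics/a_top.png

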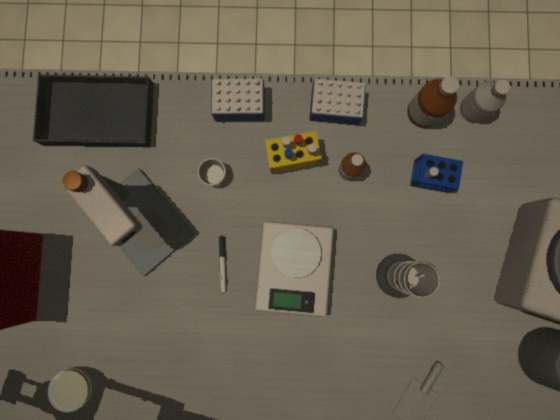

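View pics/a_wrist.png

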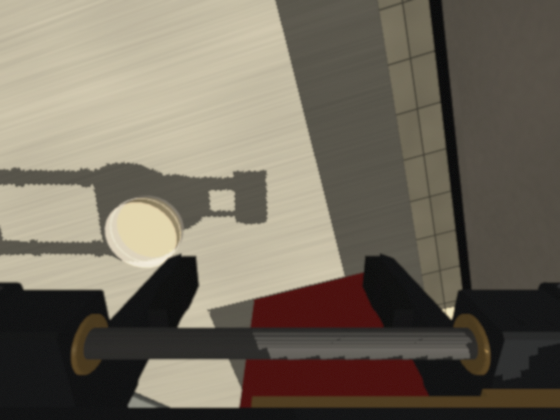

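The top view shows the stack at about (415,278), the balance pan at (296,252), the dispenser head at (105,207) with its platform around (150,220), the cup at (212,172) and the marker at (222,263). Next I'll zoom in on these.

```bash
cat > h.py <<'E'
import numpy as np,cv2
from rig import arm
def ray(c,uv):
    K=c["intrinsics"];T=c["T"]
    d=np.array([(uv[0]-K[0,2])/K[0,0],-(uv[1]-K[1,2])/K[1,1],-1.])
    return T[:3,3],T[:3,:3]@d
def onz(c,uv,z):
    o,d=ray(c,uv); return o+d*(z-o[2])/d[2]
def proj(c,p):
    T=c["T"];K=c["intrinsics"];q=T[:3,:3].T@(np.asarray(p)-T[:3,3])
    return np.array([K[0,0]*q[0]/-q[2]+K[0,2],K[1,1]*-q[1]/-q[2]+K[1,2]])
E
python3 - <<'E'
import cv2,numpy as np,pickle
from h import *
cs={n:arm.read_camera(n) for n in("top","scene")}
pickle.dump(cs,open("c0.pkl","wb"))
def crop(n,x,y,w,h,s): return cv2.resize(cs[n]["pixels"][y:y+h,x:x+w],None,fx=s,fy=s,interpolation=cv2.INTER_CUBIC)
a=crop("top",370,245,80,60,5);b=crop("top",250,215,90,110,4)
cv2.imwrite("pics/b1.png",a);
cv2.imwrite("pics/b2.png",crop("top",50,150,150,130,4.5))
cv2.imwrite("pics/b3.png",crop("scene",160,110,60,90,6))
cv2.imwrite("pics/b4.png",crop("scene",360,140,140,140,4))
cv2.imwrite("pics/b5.png",np.hstack([b]))
E
```

```text
(no output)
```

View pics/b1.png

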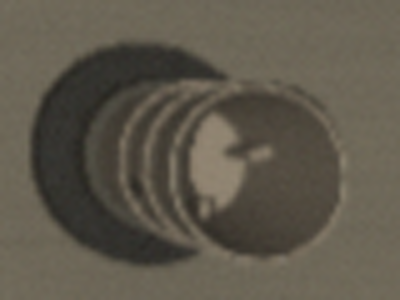

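View pics/b2.png

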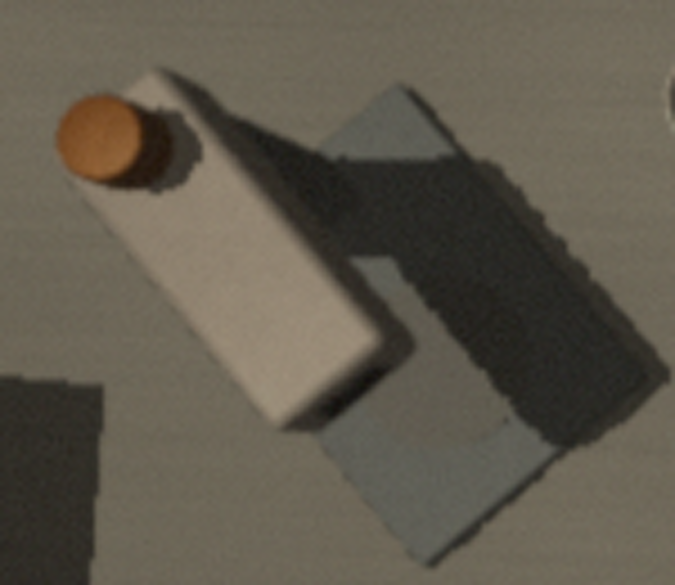

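View pics/b3.png

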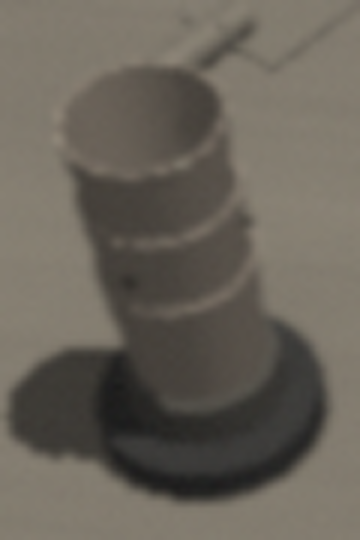

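View pics/b4.png

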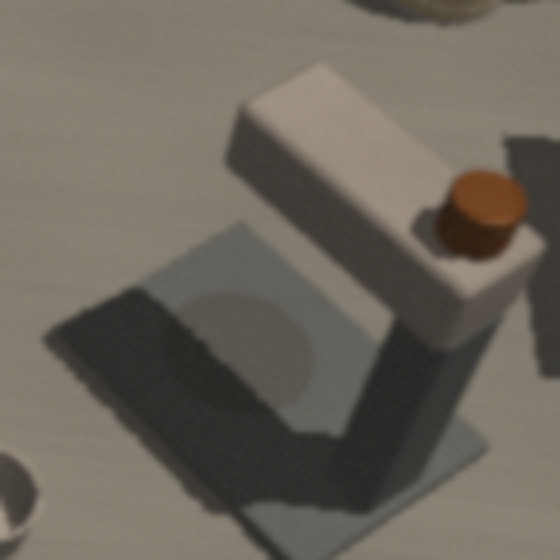

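View pics/b5.png

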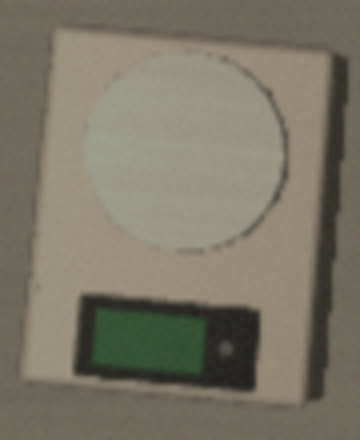

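```bash
python3 - <<'E'
import pickle,numpy as np
from h import *
cs=pickle.load(open("c0.pkl","rb"));t=cs["top"];s=cs["scene"]
def up(X,Y,k,x0,y0): return ((X+.5)/k-.5+x0,(Y+.5)/k-.5+y0)
P=lambda n,v:print(n,np.round(v,4))
P("rim top",onz(t,up(258,173.5,5,370,245),.177))
P("rim scene",onz(s,up(140,122,6,160,110),.177))
P("holder base top",onz(t,up(140,153,5,370,245),.01))
P("pan",onz(t,up(187,151.5,4,250,215),.055))
for n,q in dict(bl=(22,382),br=(304,405),tl=(53,28),tr=(333,48)).items():P("bal "+n,onz(t,up(*q,4,250,215),.042))
for n,q in dict(F=(430,566),R=(668,375),B=(400,85)).items():P("plat top "+n,onz(t,up(*q,4.5,50,150),.012))
for n,q in dict(L=(44,338),T=(243,222),R=(488,445)).items():P("plat sc "+n,onz(s,up(*q,4,360,140),.012))
P("mark sc",onz(s,up(245,350,4,360,140),.012))
# mark in top: bottom edge arc
P("mark arc",onz(t,up(447,448,4.5,50,150),.012)); P("mark arcR",onz(t,up(508,422,4.5,50,150),.012))
P("head f1",onz(t,up(280,428,4.5,50,150),.17+.0));P("head f2",onz(t,up(382,340,4.5,50,150),.17))
P("cup",onz(t,(212,172),.04));P("bottle",onz(t,(354,165),.08));P("marker a",onz(t,(222,240),.01));P("marker b",onz(t,(223,289),.01))
P("yel",onz(t,(294,152),.07))
E
```

```text
rim top [ 0.4733 -0.2664  0.177 ]
rim scene [ 0.4737 -0.2662  0.177 ]
holder base top [ 0.4734 -0.2657  0.01  ]
pan [ 0.5194 -0.0324  0.055 ]
bal bl [0.3915 0.0553 0.042 ]
bal br [ 0.3828 -0.0995  0.042 ]
bal tl [0.5866 0.0436 0.042 ]
bal tr [ 0.5789 -0.1133  0.042 ]
plat top F [0.4597 0.3107 0.012 ]
plat top R [0.5593 0.1938 0.012 ]
plat top B [0.7072 0.3401 0.012 ]
plat sc L [0.5657 0.1953 0.012 ]
plat sc T [0.4578 0.3154 0.012 ]
plat sc R [0.6082 0.4494 0.012 ]
mark sc [0.5586 0.314  0.012 ]
mark arc [0.5195 0.3053 0.012 ]
mark arcR [0.5335 0.2748 0.012 ]
head f1 [0.5254 0.3293 0.17  ]
head f2 [0.5643 0.2875 0.17  ]
cup [0.6973 0.1625 0.04  ]
bottle [ 0.7119 -0.1536  0.08  ]
marker a [0.5444 0.1382 0.01  ]
marker b [0.433  0.1318 0.01  ]
yel [ 0.7405 -0.0225  0.07  ]
```

```bash
cat >> h.py <<'E'
from scipy.spatial.transform import Rotation as Ro
def Rt(head,tilt):  # head: direction of -x tool/approach deg; tilt: 0=down, 90=horizontal
    a=np.radians(head);e=np.radians(tilt);h=np.array([np.cos(a),np.sin(a),0]);u=np.array([0,0,1.])
    z=np.sin(e)*h-np.cos(e)*u; x=-np.cos(e)*h-np.sin(e)*u
    return np.c_[x,np.cross(z,x),z]
def go(p,head,tilt,ref=None,refR=None):
    s=arm.state();P=s["tool_pos"] if ref is None else np.array(ref);R=s["ee_rot"] if refR is None else refR
    d=R.T@(np.array(p)-P)*1e3; r=Ro.from_matrix(R.T@Rt(head,tilt)).as_rotvec()
    print("mm",d.round(1),"rot",r.round(4),"| dist",np.linalg.norm(d).round(),"deg",np.degrees(np.linalg.norm(r)).round(1))
def show():
    s=arm.state();print("t",s["t"],"q",s["qpos"].round(1),"p",s["tool_pos"].round(4),"f",s["ft_force"].round(2),"w",round(s["gripper_width"],4));print(s["ee_rot"].round(3))
E
python3 -c "
from h import *
go([.42,.1,.32],-29,0,ref=[.186,.649,.239])"
```

```text
mm [-376.5 -463.1  -80.5] rot [-1.100e-03  1.000e-04  2.263e-01] | dist 602.0 deg 13.0
```

servo_tool:
  deltas:
    - [1,-25,-30,-15,0,0,0.015]
    - [1,-50,-61,-30,0,0,0.03]
    - [1,-75,-92,-45,0,0,0.045]
    - [1,-100,-123,-60,0,0,0.06]
    - [1,-125,-154,-80,0,0,0.075]

```text
t: 0.67
tool_pos: [0.2621, 0.4687, 0.3157]
ee_rot: [[-0.938, 0.348, -0.001], [0.348, 0.938, -0.002], [0.0, -0.002, -1.0]]
ft_force: [0.0, -0.3, -0.1]
gripper_width: 0.0879
```

```bash
python3 -c "
from h import *
show();go([.42,.1,.32],-29,0)"
```

```text
t 0.6667 q [ 58.1  -2.1 102.9  -0.   79.3 -11.5] p [0.2621 0.4687 0.3157] f [ 0.02 -0.27 -0.11] w 0.0879
[[-0.938  0.348 -0.001]
 [ 0.348  0.938 -0.002]
 [ 0.    -0.002 -1.   ]]
mm [-276.2 -290.8   -3.7] rot [-0.0019  0.      0.1511] | dist 401.0 deg 8.7
```

servo_tool:
  deltas:
    - [1,-27,-29,0,0,0,0.015]
    - [1,-55,-58,0,0,0,0.03]
    - [1,-83,-87,0,0,0,0.045]
    - [1,-110,-116,0,0,0,0.06]
    - [1,-138,-145,-2,0,0,0.075]

```text
t: 1.08
tool_pos: [0.341, 0.2851, 0.318]
ee_rot: [[-0.909, 0.417, 0.0], [0.417, 0.909, 0.0], [-0.0, 0.0, -1.0]]
ft_force: [0.8, -0.0, 0.2]
gripper_width: 0.088
```

servo_tool:
  deltas:
    - [1,-17,-33,0,0,0,0.015]
    - [1,-34,-67,0,0,0,0.03]
    - [1,-50,-100,0,0,0,0.045]
    - [1,-67,-134,0,0,0,0.06]
    - [1,-84,-168,0,0,0,0.075]

```text
t: 1.5
tool_pos: [0.3469, 0.0977, 0.3183]
ee_rot: [[-0.875, 0.484, 0.001], [0.484, 0.875, 0.0], [-0.001, 0.001, -1.0]]
ft_force: [0.6, -0.3, 0.3]
gripper_width: 0.0882
```

```bash
python3 -c "
from h import *
show();go([.4735,-.2662,.3],-29,0)"
```

```text
t 1.5 q [ 11.8 -23.4 119.7  -0.   83.7 -49.3] p [0.3469 0.0977 0.3183] f [ 0.64 -0.27  0.3 ] w 0.0882
[[-0.875  0.484  0.001]
 [ 0.484  0.875  0.   ]
 [-0.001  0.001 -1.   ]]
mm [-286.8 -257.3   18.4] rot [0.0006 0.0009 0.0015] | dist 386.0 deg 0.1
```

servo_tool:
  deltas:
    - [1,-30,-27,0,0,0,0]
    - [1,-60,-54,0,0,0,0]
    - [1,-90,-81,0,0,0,0]
    - [1,-120,-108,0,0,0,0]
    - [1,-150,-135,0,0,0,0]

```text
t: 1.92
tool_pos: [0.4134, -0.0935, 0.3185]
ee_rot: [[-0.875, 0.484, 0.001], [0.484, 0.875, -0.0], [-0.001, 0.001, -1.0]]
ft_force: [1.8, 0.4, -0.6]
gripper_width: 0.0883
```

servo_tool:
  deltas:
    - [1,-30,-27,0,0,0,0]
    - [1,-60,-54,0,0,0,0]
    - [1,-90,-81,0,0,0,0]
    - [1,-115,-104,0,0,0,0]
    - [1,-129,-116,0,0,0,0]

```text
t: 2.33
tool_pos: [0.4706, -0.259, 0.3177]
ee_rot: [[-0.874, 0.486, -0.0], [0.486, 0.874, -0.001], [-0.0, -0.001, -1.0]]
ft_force: [-0.3, 0.8, 0.3]
gripper_width: 0.0882
```

```bash
python3 -c "
from h import *
show();go([.4735,-.2662,.147],-29,0)
c=arm.read_camera('wrist');cv2.imwrite('pics/c1.png',c['pixels']);print(proj(c,[.4735,-.2662,.177]))
import pickle;pickle.dump(c,open('c1.pkl','wb'));go([.4735,-.2662,.147],-29,0)
"
```

```text
t 2.3333 q [-3.140e+01 -2.200e+00  1.028e+02 -1.000e-01  7.940e+01 -9.240e+01] p [ 0.4706 -0.259   0.3177] f [-0.28  0.79  0.27] w 0.0882
[[-0.874  0.486 -0.   ]
 [ 0.486  0.874 -0.001]
 [-0.    -0.001 -1.   ]]
mm [ -6.   -4.7 170.7] rot [-0.001   0.0003 -0.0012] | dist 171.0 deg 0.1
[274.8984449  201.99527923]
mm [ -4.5  -3.5 170.5] rot [-0.0021  0.0012 -0.0019] | dist 171.0 deg 0.2
```

View pics/c1.png

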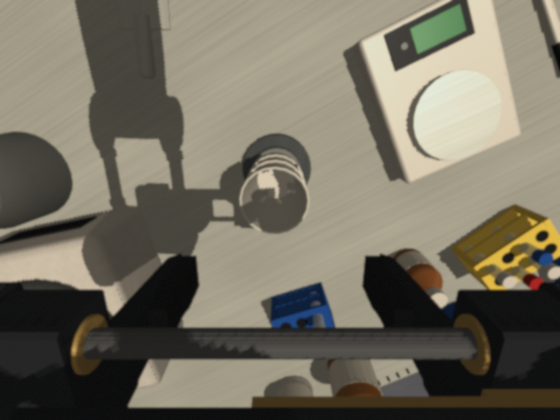

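Wrist view: the rim centre is at about (274,201), and the projected estimate is (275,202), so they agree. Descending.

servo_tool:
  deltas:
    - [1,-4,-3,20,0,0,0]
    - [1,-4,-3,50,0,0,0]
    - [1,-4,-3,80,0,0,0]
    - [1,-4,-3,100,0,0,0]
    - [1,-4,-3,105,0,0,0]

```text
t: 2.8
tool_pos: [0.4696, -0.2579, 0.2086]
ee_rot: [[-0.875, 0.484, -0.007], [0.484, 0.875, 0.004], [0.008, 0.001, -1.0]]
ft_force: [-1.1, 0.0, -0.6]
gripper_width: 0.088
```

```bash
python3 -c "
from h import *
show();go([.4735,-.2662,.147],-29,0)
c=arm.read_camera('wrist');cv2.imwrite('pics/c2.png',c['pixels']);print(proj(c,[.4735,-.2662,.177]))
go([.4735,-.2662,.147],-29,0)
"
```

```text
t 2.8 q [-31.4   1.6 110.6   0.   68.3 -92.5] p [ 0.4696 -0.2579  0.2086] f [-1.1   0.01 -0.61] w 0.088
[[-0.875  0.484 -0.007]
 [ 0.484  0.875  0.004]
 [ 0.008  0.001 -1.   ]]
mm [-7.9 -5.5 61.6] rot [ 0.0005 -0.0078  0.0014] | dist 62.0 deg 0.5
[271.2703501  255.47850918]
mm [-7.2 -5.4 62.6] rot [ 0.0005 -0.0064  0.0015] | dist 63.0 deg 0.4
```

View pics/c2.png

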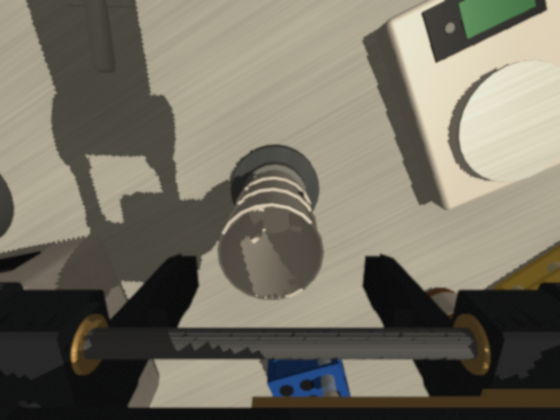

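The rim is at about (271,252), still 7 mm and 5 mm off in the tool's x and y. Correcting that and going down to grasp height.

servo_tool:
  deltas:
    - [1,-7,-5,10,0,0,0]
    - [1,-7,-5,25,0,0,0]
    - [1,-7,-5,40,0,0,0]
    - [1,-7,-5,50,0,0,0]
    - [1,-7,-5,52,0,0,0]

```text
t: 3.27
tool_pos: [0.4759, -0.2677, 0.1604]
ee_rot: [[-0.875, 0.484, -0.001], [0.484, 0.875, 0.0], [0.001, -0.0, -1.0]]
ft_force: [-0.4, -1.0, -0.5]
gripper_width: 0.088
```

```bash
python3 -c "
from h import *
show();go([.4735,-.2662,.147],-29,0)
c=arm.read_camera('wrist');cv2.imwrite('pics/c3.png',c['pixels'])
go([.4735,-.2662,.147],-29,0)
"
```

```text
t 3.2667 q [-32.    4.9 112.5  -0.   62.7 -93. ] p [ 0.4759 -0.2677  0.1604] f [-0.38 -1.02 -0.47] w 0.088
[[-0.875  0.484 -0.001]
 [ 0.484  0.875  0.   ]
 [ 0.001 -0.    -1.   ]]
mm [ 2.8  0.1 13.4] rot [-0.     -0.0009  0.0014] | dist 14.0 deg 0.1
mm [ 2.9  0.1 13.7] rot [-0.     -0.0007  0.0014] | dist 14.0 deg 0.1
```

View pics/c3.png

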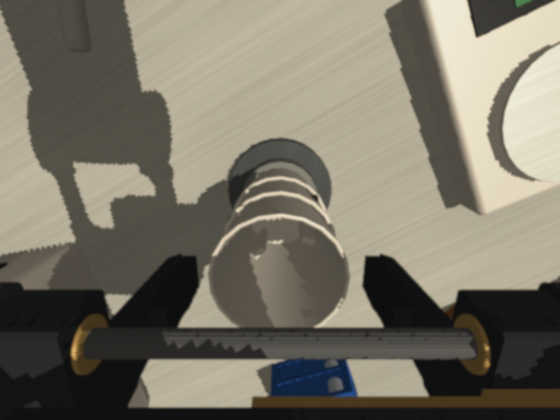

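The rim spans columns 209 to 350, centred between the fingertips (197 and 363). Next I go down the last 13 mm and close.

servo_tool:
  deltas:
    - [1,2,0,4,0,0,0]
    - [1,3,0,8,0,0,0]
    - [1,3,0,12,0,0,0]
    - [1,3,0,14,0,0,0]
    - [1,3,0,14,0,0,0]

```text
t: 3.73
tool_pos: [0.4731, -0.266, 0.1468]
ee_rot: [[-0.875, 0.484, -0.0], [0.484, 0.875, 0.0], [0.001, 0.0, -1.0]]
ft_force: [0.0, -0.1, -0.2]
gripper_width: 0.088
```

servo_tool:
  deltas:
    - [0.85,0,0,0,0,0,0]
    - [0.8,0,0,0,0,0,0]
    - [0.75,0,0,0,0,0,0]
    - [0.7,0,0,0,0,0,0]
    - [0.5,0,0,0,0,0,0]
  grip_force: 40

```text
t: 4.15
tool_pos: [0.4735, -0.2664, 0.1475]
ee_rot: [[-0.875, 0.484, 0.0], [0.484, 0.875, -0.0], [-0.001, -0.0, -1.0]]
ft_force: [-0.7, -0.5, 1.2]
gripper_width: 0.0656
```

servo_tool:
  deltas:
    - [0.3,0,0,0,0,0,0]
    - [0.3,0,0,0,0,0,0]
    - [0.3,0,0,0,0,0,0]
    - [0.3,0,0,0,0,0,0]
    - [0.3,0,0,0,0,0,0]

```text
t: 4.57
tool_pos: [0.4735, -0.2664, 0.1475]
ee_rot: [[-0.875, 0.484, 0.0], [0.484, 0.875, -0.0], [-0.001, -0.0, -1.0]]
ft_force: [-0.2, -1.0, 3.0]
gripper_width: 0.065
```

servo_tool:
  deltas:
    - [0.3,0,0,-2,0,0,0]
    - [0.3,0,0,-4,0,0,0]
    - [0.3,0,0,-6,0,0,0]
    - [0.3,0,0,-8,0,0,0]
    - [0.3,0,0,-10,0,0,0]

```text
t: 4.98
tool_pos: [0.4735, -0.2661, 0.1577]
ee_rot: [[-0.875, 0.484, 0.0], [0.484, 0.875, 0.0], [0.0, 0.001, -1.0]]
ft_force: [-0.0, 0.3, -1.2]
gripper_width: 0.0653
```

servo_tool:
  deltas:
    - [0.3,0,0,-6,0,0,0]
    - [0.3,0,0,-12,0,0,0]
    - [0.3,0,0,-18,0,0,0]
    - [0.3,0,0,-24,0,0,0]
    - [0.3,0,0,-30,0,0,0]

```text
t: 5.4
tool_pos: [0.4736, -0.2663, 0.1884]
ee_rot: [[-0.875, 0.484, 0.001], [0.484, 0.875, -0.0], [-0.001, 0.0, -1.0]]
ft_force: [0.9, -0.7, -1.1]
gripper_width: 0.0653
```

```bash
python3 -c "
from h import *
show()
c=arm.read_camera('scene');cv2.imwrite('pics/c4.png',cv2.resize(c['pixels'][60:240,100:320],None,fx=3,fy=3))
c=arm.read_camera('wrist');cv2.imwrite('pics/c5.png',c['pixels'])
"
```

```text
t 5.4 q [-32.    3.  111.3   0.   65.6 -93.1] p [ 0.4736 -0.2663  0.1884] f [ 0.88 -0.7  -1.09] w 0.0653
[[-0.875  0.484  0.001]
 [ 0.484  0.875 -0.   ]
 [-0.001  0.    -1.   ]]
```

View pics/c4.png

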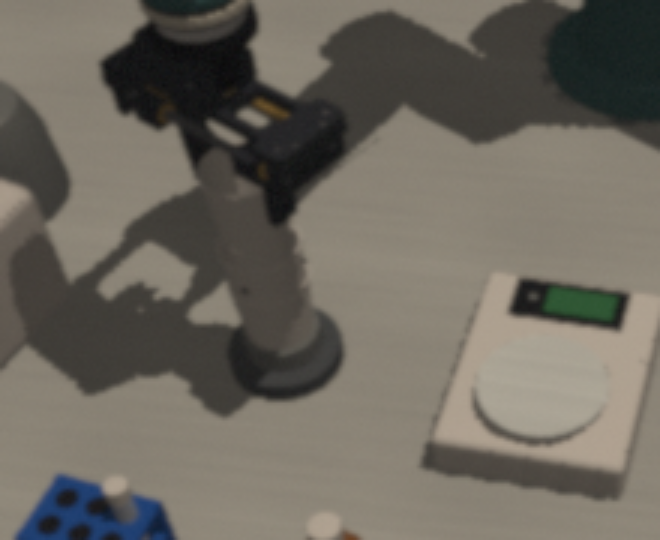

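View pics/c5.png

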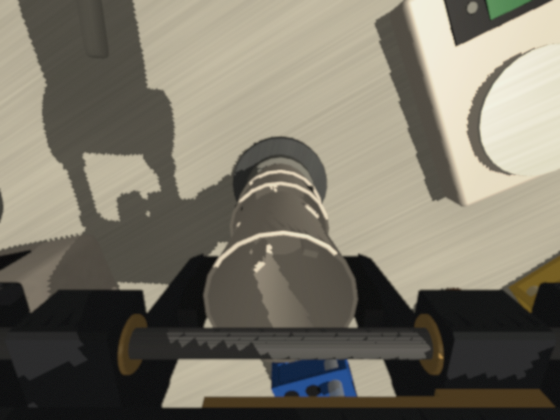

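Both views show the beaker out about 40 mm and held upright, with the next rim staying in place. Now clearing the stack.

servo_tool:
  deltas:
    - [0.3,0,0,-12,0,0,0]
    - [0.3,0,0,-26,0,0,0]
    - [0.3,0,0,-40,0,0,0]
    - [0.3,0,0,-54,0,0,0]
    - [0.3,0,0,-64,0,0,0]

```text
t: 5.92
tool_pos: [0.4737, -0.2664, 0.253]
ee_rot: [[-0.875, 0.484, 0.001], [0.484, 0.875, -0.001], [-0.001, -0.0, -1.0]]
ft_force: [0.4, 0.2, -0.1]
gripper_width: 0.065
```

```bash
python3 -c "
from h import *
show();go([.5195,-.0325,.25],-29,0)
c=arm.read_camera('scene');cv2.imwrite('pics/d1.png',cv2.resize(c['pixels'][60:240,100:320],None,fx=3,fy=3))
"
```

```text
t 5.9167 q [-32.    0.3 107.1   0.   72.5 -93.1] p [ 0.4737 -0.2664  0.253 ] f [ 0.44  0.21 -0.09] w 0.065
[[-0.875  0.484  0.001]
 [ 0.484  0.875 -0.001]
 [-0.001 -0.    -1.   ]]
mm [ 73.  226.9   2.9] rot [-0.      0.0013  0.0013] | dist 238.0 deg 0.1
```

View pics/d1.png

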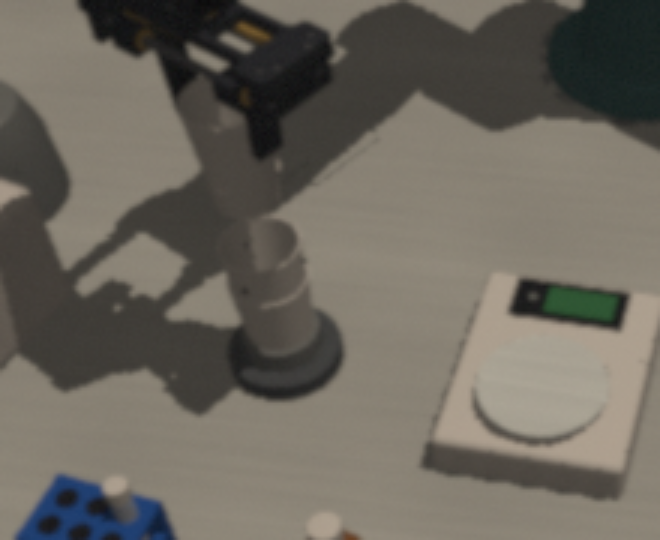

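Only the top beaker came off, and it is upright and clear of the stack. Carrying it to above the pan.

servo_tool:
  deltas:
    - [0.3,4,12,0,0,0,0]
    - [0.3,11,34,0,0,0,0]
    - [0.3,19,60,0,0,0,0]
    - [0.3,28,88,0,0,0,0]
    - [0.3,37,116,0,0,0,0]

```text
t: 6.38
tool_pos: [0.4963, -0.1447, 0.2498]
ee_rot: [[-0.875, 0.484, -0.002], [0.484, 0.875, 0.001], [0.002, 0.0, -1.0]]
ft_force: [1.0, -0.6, 0.1]
gripper_width: 0.0651
```

servo_tool:
  deltas:
    - [0.3,9,28,5,0,0,0]
    - [0.3,18,56,15,0,0,0]
    - [0.3,27,82,30,0,0,0]
    - [0.3,33,102,45,0,0,0]
    - [0.3,36,111,55,0,0,0]

```text
t: 6.8
tool_pos: [0.5178, -0.0288, 0.1936]
ee_rot: [[-0.876, 0.482, -0.003], [0.482, 0.876, 0.002], [0.004, -0.0, -1.0]]
ft_force: [-0.3, -0.6, -2.2]
gripper_width: 0.0653
```

```bash
python3 -c "
from h import *
show();go([.5195,-.0325,.12],-29,0)
c=arm.read_camera('scene');cv2.imwrite('pics/d2.png',cv2.resize(c['pixels'][60:240,180:400],None,fx=3,fy=3))
c=arm.read_camera('wrist');cv2.imwrite('pics/d3.png',c['pixels'])
go([.5195,-.0325,.12],-29,0)
"
```

```text
t 6.8 q [-6.000e+00  2.000e-01  1.136e+02  1.000e-01  6.640e+01 -6.720e+01] p [ 0.5178 -0.0288  0.1936] f [-0.29 -0.6  -2.19] w 0.0653
[[-0.876  0.482 -0.003]
 [ 0.482  0.876  0.002]
 [ 0.004 -0.    -1.   ]]
mm [-3.5 -2.4 73.6] rot [-0.0003 -0.0037  0.0037] | dist 74.0 deg 0.3
mm [-3.7 -0.6 73. ] rot [-0.0023 -0.0056  0.0043] | dist 73.0 deg 0.4
```

View pics/d2.png

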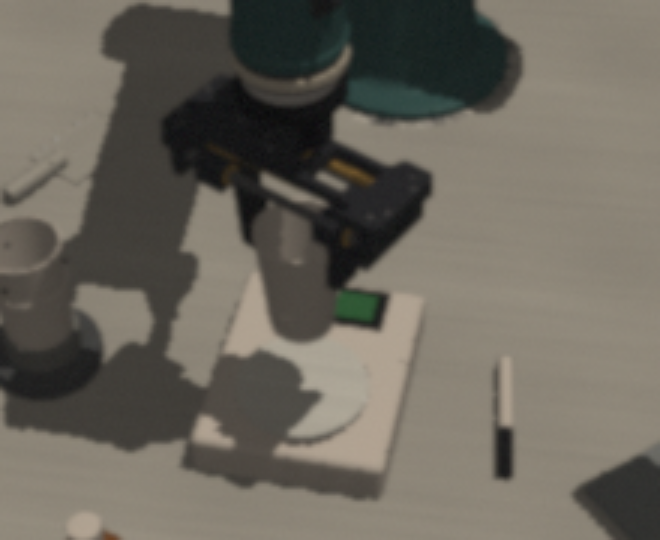

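View pics/d3.png

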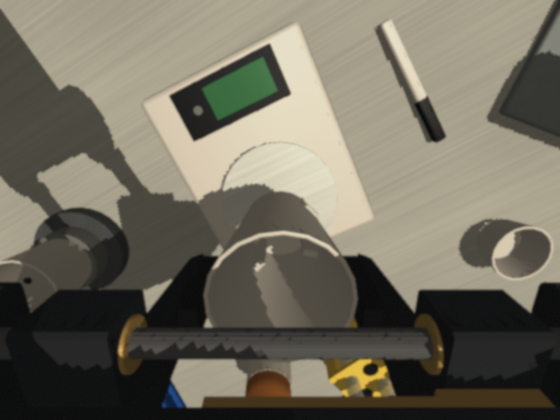

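The beaker is upright above the pan, about 73 mm up and 4 mm off. Correcting and going down.

servo_tool:
  deltas:
    - [0.3,-3,-1,12,0,0,0]
    - [0.3,-3,-1,28,0,0,0]
    - [0.3,-3,-1,44,0,0,0]
    - [0.3,-3,-1,56,0,0,0]
    - [0.3,-3,-1,64,0,0,0]

```text
t: 7.32
tool_pos: [0.5208, -0.0358, 0.1307]
ee_rot: [[-0.874, 0.485, -0.001], [0.485, 0.874, -0.0], [0.001, -0.001, -1.0]]
ft_force: [-0.2, -0.1, -1.3]
gripper_width: 0.065
```

servo_tool:
  deltas:
    - [0.3,0,0,0,0,0,0]
    - [0.3,0,0,0,0,0,0]
    - [0.3,0,0,0,0,0,0]
    - [0.3,0,0,0,0,0,0]
    - [0.3,0,0,0,0,0,0]

```text
t: 7.73
tool_pos: [0.5222, -0.0347, 0.1332]
ee_rot: [[-0.875, 0.484, 0.002], [0.484, 0.875, -0.0], [-0.002, 0.001, -1.0]]
ft_force: [-0.2, -0.0, -0.9]
gripper_width: 0.0649
```

```bash
python3 -c "
from h import *
show();go([.5195,-.0325,.12],-29,0)
c=arm.read_camera('scene');cv2.imwrite('pics/d4.png',cv2.resize(c['pixels'][110:230,240:330],None,fx=5,fy=5))
"
```

```text
t 7.7333 q [ -6.5   3.9 116.6  -0.   59.3 -67.6] p [ 0.5222 -0.0347  0.1332] f [-0.16 -0.02 -0.87] w 0.0649
[[-0.875  0.484  0.002]
 [ 0.484  0.875 -0.   ]
 [-0.002  0.001 -1.   ]]
mm [ 3.4  0.6 13.2] rot [0.0007 0.0018 0.0014] | dist 14.0 deg 0.1
```

View pics/d4.png

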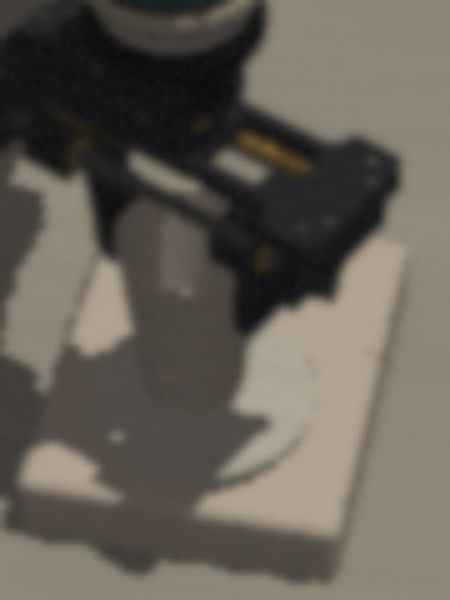

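servo_tool:
  deltas:
    - [0.3,2,0,3,0,0,0]
    - [0.3,3,0,6,0,0,0]
    - [0.3,3,0,9,0,0,0]
    - [0.3,3,0,10,0,0,0]
    - [0.3,3,0,10,0,0,0]

```text
t: 8.2
tool_pos: [0.5182, -0.0329, 0.1215]
ee_rot: [[-0.875, 0.483, -0.001], [0.483, 0.875, 0.0], [0.001, -0.0, -1.0]]
ft_force: [-0.2, -0.1, -0.5]
gripper_width: 0.0651
```

servo_tool:
  deltas:
    - [0.3,0,0,0.3,0,0,0]
    - [0.3,0,0,0.6,0,0,0]
    - [0.3,0,0,1,0,0,0]
    - [0.3,0,0,1,0,0,0]
    - [0.3,0,0,1,0,0,0]

```text
t: 8.62
tool_pos: [0.5188, -0.0331, 0.1212]
ee_rot: [[-0.875, 0.484, 0.0], [0.484, 0.875, -0.0], [-0.0, 0.0, -1.0]]
ft_force: [0.2, -0.3, -1.2]
gripper_width: 0.0653
```

servo_tool:
  deltas:
    - [0.3,0,0,0.3,0,0,0]
    - [0.3,0,0,0.6,0,0,0]
    - [0.3,0,0,1,0,0,0]
    - [0.3,0,0,1,0,0,0]
    - [0.3,0,0,1,0,0,0]

```text
t: 9.03
tool_pos: [0.5189, -0.0331, 0.1203]
ee_rot: [[-0.875, 0.484, 0.0], [0.484, 0.875, -0.0], [-0.0, 0.0, -1.0]]
ft_force: [-0.2, -0.3, 0.2]
gripper_width: 0.065
```

servo_tool:
  deltas:
    - [0.3,0,0,0.3,0,0,0]
    - [0.3,0,0,0.6,0,0,0]
    - [0.3,0,0,0.6,0,0,0]
    - [0.3,0,0,0.6,0,0,0]
    - [0.3,0,0,0.6,0,0,0]

```text
t: 9.45
tool_pos: [0.5189, -0.0331, 0.1197]
ee_rot: [[-0.875, 0.484, 0.0], [0.484, 0.875, -0.0], [-0.0, 0.0, -1.0]]
ft_force: [0.2, 0.4, 1.6]
gripper_width: 0.0651
```

```bash
python3 -c "
from h import *
f=[]
for i in range(6):
    f.append(arm.state()['ft_force'][2]); c=arm.read_camera('scene')
print(np.round(f,2));show()
cv2.imwrite('pics/d5.png',cv2.resize(c['pixels'][110:230,240:330],None,fx=5,fy=5))
"
```

```text
[1.6  1.2  1.67 1.07 1.44 1.36]
t 9.75 q [ -6.4   4.5 117.6  -0.   57.9 -67.5] p [ 0.5189 -0.0331  0.1197] f [-0.59 -1.16  0.91] w 0.0652
[[-0.875  0.484  0.   ]
 [ 0.484  0.875 -0.   ]
 [-0.     0.    -1.   ]]
```

View pics/d5.png

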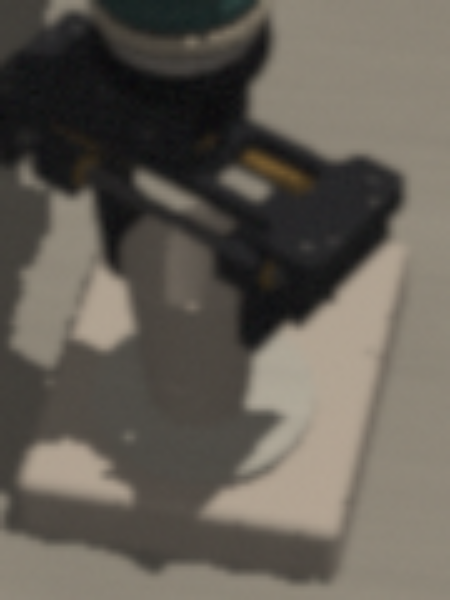

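The beaker is on the pan at about +1.3 N. The grip comes down first, then the fingers open.

servo_tool:
  deltas:
    - [0.74,0,0,0,0,0,0]
    - [0.76,0,0,0,0,0,0]
    - [0.8,0,0,0,0,0,0]
    - [0.85,0,0,0,0,0,0]
    - [0.9,0,0,0,0,0,0]
  grip_force: 10

```text
t: 10.17
tool_pos: [0.5186, -0.033, 0.1193]
ee_rot: [[-0.875, 0.484, -0.0], [0.484, 0.875, 0.0], [0.0, -0.0, -1.0]]
ft_force: [0.1, -1.0, 0.3]
gripper_width: 0.0785
```

servo_tool:
  deltas:
    - [1,0,0,0,0,0,0]
    - [1,0,0,0,0,0,0]
    - [1,0,0,0,0,0,0]
    - [1,0,0,0,0,0,0]
    - [1,0,0,0,0,0,0]

```text
t: 10.58
tool_pos: [0.5188, -0.0331, 0.1196]
ee_rot: [[-0.875, 0.484, 0.0], [0.484, 0.875, -0.0], [-0.0, -0.0, -1.0]]
ft_force: [-0.1, -0.5, -0.6]
gripper_width: 0.0882
```

servo_tool:
  deltas:
    - [1,0,0,-5,0,0,0]
    - [1,0,0,-15,0,0,0]
    - [1,0,0,-30,0,0,0]
    - [1,0,0,-50,0,0,0]
    - [1,0,0,-70,0,0,0]

```text
t: 11.0
tool_pos: [0.5185, -0.0331, 0.1909]
ee_rot: [[-0.875, 0.484, -0.0], [0.484, 0.875, 0.0], [0.0, -0.0, -1.0]]
ft_force: [0.8, -0.8, 0.3]
gripper_width: 0.0881
```

servo_tool:
  deltas:
    - [1,20,0,-20,0,0,0]
    - [1,40,0,-40,0,0,0]
    - [1,60,0,-55,0,0,0]
    - [1,80,0,-70,0,0,0]
    - [1,90,0,-75,0,0,0]

```text
t: 11.42
tool_pos: [0.4398, 0.0111, 0.2682]
ee_rot: [[-0.875, 0.483, 0.005], [0.483, 0.875, 0.0], [-0.004, 0.002, -1.0]]
ft_force: [-0.4, -0.3, 0.4]
gripper_width: 0.0881
```

```bash
python3 -c "
from h import *
show()
import pickle
cs={}
for n in ('top','scene','wrist'):
    c=cs[n]=arm.read_camera(n);cv2.imwrite('pics/e_%s.png'%n,c['pixels'])
pickle.dump(cs,open('c2.pkl','wb'))
cv2.imwrite('pics/e_z.png',cv2.resize(cs['top']['pixels'][200:330,240:370],None,fx=4,fy=4))
"
```

```text
t 11.4167 q [ -1.8 -12.4 116.9   0.   75.2 -62.9] p [0.4398 0.0111 0.2682] f [-0.41 -0.34  0.44] w 0.0881
[[-0.875  0.483  0.005]
 [ 0.483  0.875  0.   ]
 [-0.004  0.002 -1.   ]]
```

View pics/e_z.png

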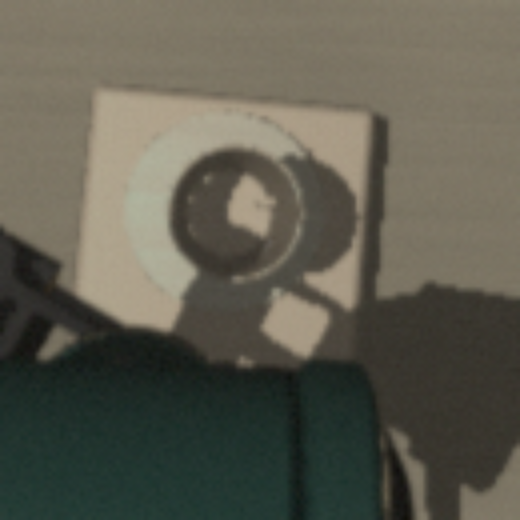

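View pics/e_scene.png

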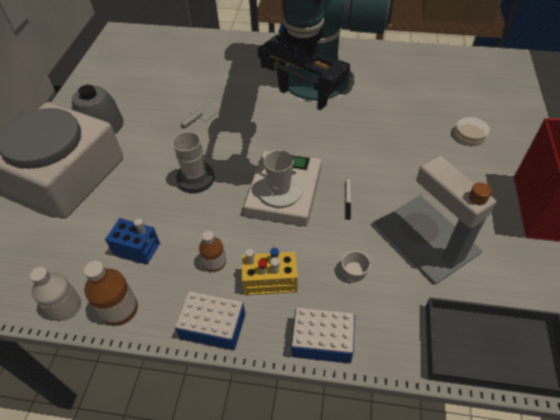

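View pics/e_wrist.png

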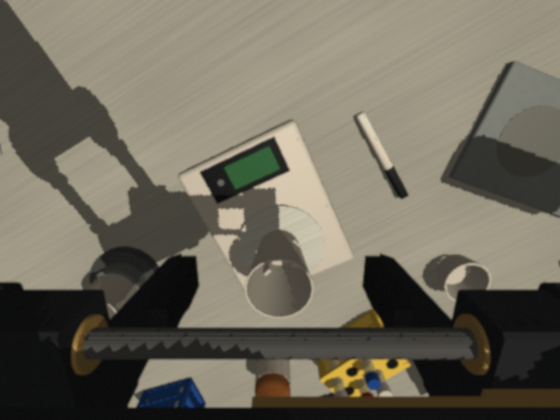

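The beaker stands alone on the pan, upright, with its rim at about (299,253) in the top view. Before the slanted grasp I'll check centring and fit the arm's geometry from recorded joint states, to see which headings are reachable.

```bash
python3 -c "
from h import *
import pickle
cs=pickle.load(open('c2.pkl','rb'))
print('beaker',onz(cs['top'],((236+.5)/4-.5+240,(213+.5)/4-.5+200),.15))
D=np.array([[-2.1,102.9,.2621,.4687,.3157],[15.17,91.98,.1862,.6481,.2374],[-23.4,119.7,.3469,.0977,.3183],[1.6,110.6,.4696,-.2579,.2086],[4.5,117.6,.5189,-.0331,.1197],[.3,107.1,.4737,-.2664,.253],[-12.4,116.9,.4398,.0111,.2682],[4.9,112.5,.4759,-.2677,.1604]])
a=np.radians(D[:,0]);b=np.radians(D[:,0]+D[:,1]);r=np.hypot(D[:,2],D[:,3]);z=D[:,4];n=len(a);o=np.ones(n);O=0*o
A=np.r_[np.c_[o,O,np.sin(a),np.sin(b)],np.c_[O,o,np.cos(a),np.cos(b)]]
x,res,_,_=np.linalg.lstsq(A,np.r_[r,z],rcond=None);print(x,np.abs(A@x-np.r_[r,z]).max())
"
```

```text
beaker [ 0.5180702  -0.03384587  0.15      ]
[ 0.00074508 -0.08626799  0.50823534  0.56518793] 0.002468784672370883
```

```bash
python3 -c "
from h import *
go([.42,.16,.30],42,0)"
```

```text
mm [ 89.9 121.1 -34.7] rot [-7.000e-04  2.800e-03 -1.237e+00] | dist 155.0 deg 70.9
```

servo_tool:
  deltas:
    - [1,9,12,-4,0,0,-0.12]
    - [1,18,24,-7,0,0,-0.24]
    - [1,27,36,-10,0,0,-0.36]
    - [1,36,48,-14,0,0,-0.48]
    - [1,45,60,-17,0,0,-0.6]

```text
t: 11.98
tool_pos: [0.43, 0.0849, 0.2804]
ee_rot: [[-0.995, -0.1, -0.002], [-0.1, 0.995, -0.001], [0.002, -0.0, -1.0]]
ft_force: [0.1, 0.2, 0.1]
gripper_width: 0.0879
```

```bash
python3 -c "
from h import *
show();go([.42,.16,.30],42,0)"
```

```text
t 11.9833 q [  7.9 -12.7 115.9  -0.   76.9 -87.8] p [0.43   0.0849 0.2804] f [0.07 0.15 0.06] w 0.0879
[[-0.995 -0.1   -0.002]
 [-0.1    0.995 -0.001]
 [ 0.002 -0.    -1.   ]]
mm [  2.4  75.7 -19.6] rot [ 2.000e-04 -1.900e-03 -6.326e-01] | dist 78.0 deg 36.2
```

servo_tool:
  deltas:
    - [1,0,15,-4,0,0,-0.125]
    - [1,0,30,-8,0,0,-0.25]
    - [1,1,45,-12,0,0,-0.375]
    - [1,2,60,-16,0,0,-0.5]
    - [1,2,75,-20,0,0,-0.62]

```text
t: 12.4
tool_pos: [0.4208, 0.1595, 0.3002]
ee_rot: [[-0.751, -0.66, -0.002], [-0.66, 0.751, -0.001], [0.002, 0.001, -1.0]]
ft_force: [1.0, -0.2, -0.3]
gripper_width: 0.0881
```

```bash
python3 -c "
from h import *
show();go([.45,.205,.26],42,50)"
```

```text
t 12.4 q [  17.6  -11.8  113.1   -0.    78.8 -113.7] p [0.4208 0.1595 0.3002] f [ 1.   -0.17 -0.3 ] w 0.0881
[[-0.751 -0.66  -0.002]
 [-0.66   0.751 -0.001]
 [ 0.002  0.001 -1.   ]]
mm [-52.   14.9  40.1] rot [-0.0047 -0.8749 -0.0116] | dist 67.0 deg 50.1
```

servo_tool:
  deltas:
    - [1,-8,2,5,0,-0.12,0]
    - [1,-15,4,10,0,-0.24,0]
    - [1,-22,6,15,0,-0.36,0]
    - [1,-30,8,20,0,-0.48,0]
    - [1,-37,10,25,0,-0.6,0]

```text
t: 12.82
tool_pos: [0.4431, 0.1908, 0.2763]
ee_rot: [[-0.621, -0.655, 0.431], [-0.539, 0.756, 0.371], [-0.569, -0.002, -0.822]]
ft_force: [-0.6, 1.7, -0.5]
gripper_width: 0.0883
```

```bash
python3 -c "
from h import *
show();go([.45,.205,.26],42,50)"
```

```text
t 12.8167 q [   7.5  -28.6  133.3   24.8   48.  -135.7] p [0.4431 0.1908 0.2763] f [-0.55  1.72 -0.51] w 0.0883
[[-0.621 -0.655  0.431]
 [-0.539  0.756  0.371]
 [-0.569 -0.002 -0.822]]
mm [-2.7  6.3 21.7] rot [-0.0142 -0.2676 -0.0131] | dist 23.0 deg 15.4
```

```bash
cat >> h.py <<'E'
from scipy.optimize import least_squares
LIM=np.array([[-150.88,150.88],[-54.13,125.18],[17.81,147.31],[-75.09,255.09],[0,152.58],[-146.25,146.25]])
KP=[0.0007,0.508,0.565,0.3,0.025]
def fk(q,kp=None):
    r0,a,b,d,e=KP if kp is None else kp
    q=np.radians(q);R1=Ro.from_euler('z',q[0])
    R=R1*Ro.from_euler('YZYZ'[0:3],[q[1]+q[2],q[3],q[4]])*Ro.from_euler('z',q[5]+np.pi/2)
    R=R.as_matrix()
    p=R1.apply([r0+a*np.sin(q[1])+b*np.sin(q[1]+q[2]),e,d-.0863+a*np.cos(q[1])+b*np.cos(q[1]+q[2])])+d*R[:,2]
    return p,R
def ik(p,head,tilt,q0):
    Rg=Rt(head,tilt)
    def f(q):
        P,R=fk(q);return np.r_[(P-p)*10,Ro.from_matrix(R.T@Rg).as_rotvec()]
    s=least_squares(f,np.clip(q0,LIM[:,0]+1,LIM[:,1]-1),bounds=(LIM[:,0],LIM[:,1]),x_scale=30)
    return s.x.round(1),np.abs(s.fun).max()
E
python3 -c "
from h import *
S=[([7.5,-28.6,133.3,24.8,48,-135.7],[.4431,.1908,.2763])]
p,R=fk(S[0][0]);print(p,R.round(3))
S+=[([17.6,-11.8,113.1,0,78.8,-113.7],[.4208,.1595,.3002]),([-6.4,4.5,117.6,0,57.9,-67.5],[.5189,-.0331,.1197]),([71.854,15.169,91.98,0,72.976,-2.1157],[.1862,.6481,.2374]),([-32,.3,107.1,0,72.5,-93.1],[.4737,-.2664,.253])]
s=least_squares(lambda k:np.concatenate([fk(q,k)[0]-p for q,p in S]),KP);print(s.x,s.fun.round(4))
"
```

```text
[0.42755105 0.17582491 0.26964436] [[-0.621 -0.655  0.431]
 [-0.539  0.756  0.371]
 [-0.569 -0.002 -0.822]]
[-0.00190511  0.50898333  0.56768237  0.33828113  0.0251272 ] [ 0.0005 -0.0007  0.0003  0.0006  0.0005  0.0005 -0.0004  0.0002 -0.0003
 -0.0005 -0.0008  0.0002  0.0002 -0.0001 -0.0001]
```

```bash
sed -i 's/^KP=.*/KP=[-.0019,.509,.5677,.3383,.0251]/' h.py; python3 -c "
from h import *
def tst(c,h,t,off=-.012,zz=.055+.062):
    R=Rt(h,t);p=np.array([c[0],c[1],zz])+R[:,2]*(.019+off)
    best=min((ik(p,h,t,q0) for q0 in ([0,-20,130,30,40,-120],[10,-20,130,-30,40,-50],[0,-20,130,0,40,-90])),key=lambda v:v[1])
    return best
for t in (45,50):
  for h in (-60,-45,-30,-15,0,15,30,45): print('pan',t,h,*tst((.5185,-.0333),h,t))
  for back in (0,.15):
    for h in (40,43): print('plat',t,h,back,*tst((.563-back*.74,.309-back*.67),h,t,zz=.012+.062+.01))
"
```

```text
pan 45 -60 [ 19.6   4.7 131.2 -60.1  53.4  31.5] 2.42861286636753e-15
pan 45 -45 [ 16.7  -1.7 137.9 -68.3  42.1  24.5] 5.6516840233018186e-14
pan 45 -30 [ 10.4  -8.  143.2 -75.1  28.2  14.4] 0.006375814335540676
pan 45 -15 [  0.2 -12.7 146.6 -75.1  10.8  -4.2] 0.013150005959448227
pan 45 0 [  -9.5  -13.8  146.8   49.7    6.4 -146.2] 0.03310690658129603
pan 45 15 [ -12.5  -12.7  143.    37.7   16.5 -146.2] 0.1342222049399044
pan 45 30 [ -12.8  -10.9  139.    27.8   24.1 -146.2] 0.247407886447107
pan 45 45 [ -11.4   -8.7  135.2   19.    30.1 -146.2] 0.3690675655076136
plat 45 40 0 [  23.9    5.6  131.1   44.9    7.5 -146.2] 0.11967957427244111
plat 45 43 0 [  23.4    5.7  130.4   42.4    9.6 -146.2] 0.13851583761187194
plat 45 40 0.15 [  17.6  -11.8  146.7   40.5   10.7 -146.2] 0.13780188954035671
plat 45 43 0.15 [  17.2  -11.6  146.    38.2   12.4 -146.2] 0.15792104081650737
pan 50 -60 [ 22.1   6.9 131.9 -65.6  56.4  38.5] 9.416079027602109e-13
pan 50 -45 [ 1.930e+01  1.000e-01  1.389e+02 -7.510e+01  4.530e+01  3.300e+01] 0.010196795835231323
pan 50 -30 [ 11.4  -7.6 142.9 -75.1  30.   15.2] 0.08631966134362816
pan 50 -15 [ -0.6 -13.2 146.9 -75.1   9.6  -4.8] 0.09485440455306121
pan 50 0 [  -8.1  -13.9  147.3   50.8    3.6 -146.2] 0.09959716664614966
pan 50 15 [ -10.9  -13.6  144.7   39.5   12.1 -146.2] 0.18303615380665042
pan 50 30 [ -11.9  -12.   140.8   29.5   20.3 -146.2] 0.2957824851967733
pan 50 45 [ -11.2  -10.   137.    20.8   27.  -146.2] 0.4182729630473887
plat 50 40 0 [  25.4    5.3  132.1   46.2    3.6 -146.2] 0.17973709225694617
plat 50 43 0 [  24.7    5.4  131.5   43.8    5.7 -146.2] 0.19810248803421454
plat 50 40 0.15 [  18.5  -12.1  147.3   41.7    8.6 -146.2] 0.2060640810086077
plat 50 43 0.15 [  18.7  -12.2  147.3   39.8    8.7 -146.2] 0.21357966718126364
```

```bash
cat > t.py <<'E'
from h import *
import h,itertools
def tst(c,hd,t,off=-.012,zz=.055+.062,flip=False):
    R=Rt(hd,t)
    if flip: R=R@np.diag([-1,-1,1])
    p=np.array([c[0],c[1],zz])+R[:,2]*(.019+off)
    h.Rt=lambda a,b:R
    az=np.degrees(np.arctan2(c[1],c[0]))
    sol=[]
    for q4 in(-60,0,60,120,180,230):
        for q6 in(-100,0,100):
            q,e=h.ik(p,hd,t,[az,-5,135,q4,30,q6])
            if e<1e-3: sol.append(tuple(q))
    h.Rt=Rt
    return set(sol)
if __name__=="__main__":
  for fl in (False,True):
    for t in (45,50):
      for hh in (-90,-60,-30,0,30,60): print('pan',fl,t,hh,*tst((.5185,-.0333),hh,t,flip=fl))
      for back in (0,.15):
        for hh in (40,43): print('plat',fl,t,hh,back,*tst((.563-back*.74,.309-back*.67),hh,t,zz=.012+.062+.01,flip=fl))
E
python3 t.py
```

```text
pan False 45 -90 (np.float64(18.6), np.float64(16.4), np.float64(116.8), np.float64(-45.0), np.float64(71.3), np.float64(43.2))
pan False 45 -60 (np.float64(19.6), np.float64(4.7), np.float64(131.2), np.float64(-60.1), np.float64(53.4), np.float64(31.5))
pan False 45 -30
pan False 45 0
pan False 45 30
pan False 45 60 (np.float64(-33.6), np.float64(7.8), np.float64(127.7), np.float64(53.3), np.float64(61.7), np.float64(142.6))
plat False 45 40 0
plat False 45 43 0
plat False 45 40 0.15
plat False 45 43 0.15
pan False 50 -90 (np.float64(20.5), np.float64(19.0), np.float64(116.3), np.float64(-48.2), np.float64(74.4), np.float64(46.8))
pan False 50 -60 (np.float64(22.1), np.float64(6.9), np.float64(131.9), np.float64(-65.6), np.float64(56.4), np.float64(38.5))
pan False 50 -30
pan False 50 0
pan False 50 30 (np.float64(-32.5), np.float64(-3.4), np.float64(142.7), np.float64(77.5), np.float64(44.1), np.float64(146.2))
pan False 50 60 (np.float64(-36.0), np.float64(10.1), np.float64(128.1), np.float64(57.4), np.float64(64.8), np.float64(137.1))
plat False 50 40 0 (np.float64(18.0), np.floa
[... 1126 characters left out ...]
 -60 (np.float64(22.1), np.float64(6.9), np.float64(131.9), np.float64(-65.6), np.float64(56.4), np.float64(-141.5))
pan True 50 -30
pan True 50 0
pan True 50 30 (np.float64(-32.5), np.float64(-3.4), np.float64(142.7), np.float64(77.5), np.float64(44.1), np.float64(-33.7))
pan True 50 60 (np.float64(-36.0), np.float64(10.1), np.float64(128.1), np.float64(57.4), np.float64(64.8), np.float64(-42.9))
plat True 50 40 0 (np.float64(18.0), np.float64(7.3), np.float64(136.8), np.float64(124.6), np.float64(20.4), np.float64(-51.0))
plat True 50 43 0 (np.float64(16.2), np.float64(7.8), np.float64(136.3), np.float64(117.0), np.float64(22.8), np.float64(-46.9))
plat True 50 40 0.15
plat True 50 43 0.15
```

```bash
cat > t2.py <<'E'
from t import *
for t_ in (45,50,55):
  for hh in (-20,0,55,60,65,70,80):
    a=np.radians(hh)
    for nm,c,z in (('pan',(.5185,-.0333),.117),('panUp',(.5185,-.0333),.25),('plat',(.563,.309),.084),('plat-.1',(.563-.1*np.cos(a),.309-.1*np.sin(a)),.084),('plat-.15 z.2',(.563-.15*np.cos(a),.309-.15*np.sin(a)),.2)):
      if hh<30 and nm[:3]=='pan': continue
      print(t_,hh,nm,[[int(round(v)) for v in q] for q in tst(c,hh,t_,zz=z)])
E
python3 t2.py
```

```text
45 -20 plat [[46, 16, 122, -68, 44, 29]]
45 -20 plat-.1 [[57, 14, 125, -64, 50, 34]]
45 -20 plat-.15 z.2 [[62, 2, 123, -53, 61, 22]]
45 0 plat []
45 0 plat-.1 []
45 0 plat-.15 z.2 [[56, -13, 137, -58, 44, 5]]
45 55 pan [[-34, 6, 130, 56, 59, 145]]
45 55 panUp []
45 55 plat []
45 55 plat-.1 []
45 55 plat-.15 z.2 []
45 60 pan [[-34, 8, 128, 53, 62, 143]]
45 60 panUp []
45 60 plat []
45 60 plat-.1 []
45 60 plat-.15 z.2 []
45 65 pan [[-33, 10, 125, 51, 65, 141]]
45 65 panUp []
45 65 plat []
45 65 plat-.1 []
45 65 plat-.15 z.2 []
45 70 pan [[-33, 12, 123, 48, 67, 139]]
45 70 panUp []
45 70 plat []
45 70 plat-.1 [[-4, 10, 130, 66, 48, 146]]
45 70 plat-.15 z.2 []
45 80 pan [[-32, 16, 118, 44, 73, 135]]
45 80 panUp [[-32, 6, 113, 42, 83, 145]]
45 80 plat []
45 80 plat-.1 [[-5, 15, 124, 59, 55, 143]]
45 80 plat-.15 z.2 []
50 -20 plat []
50 -20 plat-.1 [[59, 16, 126, -69, 53, 41]]
50 -20 plat-.15 z.2 [[65, 4, 124, -59, 63, 28]]
50 0 plat []
50 0 plat-.1 []
50 0 plat-.15 z.2 [[59, -12, 139, -67, 45, 15]]
50 55 pan [[-36, 8, 131, 60, 62, 138]]
50 55 panUp []
50 55 plat [[10, 10, 133, 96, 33, 141
[... 1135 characters left out ...]

55 60 panUp []
55 60 plat [[6, 14, 133, 98, 42, 132]]
55 60 plat-.1 [[-6, 9, 139, 88, 48, 130]]
55 60 plat-.15 z.2 []
55 65 pan [[-38, 15, 126, 58, 71, 131]]
55 65 panUp [[-38, 3, 122, 54, 80, 145]]
55 65 plat [[5, 15, 130, 91, 45, 134]]
55 65 plat-.1 [[-7, 11, 136, 82, 52, 131]]
55 65 plat-.15 z.2 []
55 70 pan [[-37, 17, 123, 55, 74, 130]]
55 70 panUp [[-37, 5, 119, 52, 83, 143]]
55 70 plat [[4, 17, 128, 85, 49, 134]]
55 70 plat-.1 [[-8, 14, 132, 77, 55, 131]]
55 70 plat-.15 z.2 []
55 80 pan [[-35, 21, 117, 49, 79, 128]]
55 80 panUp [[-35, 10, 114, 48, 88, 139]]
55 80 plat [[2, 21, 123, 75, 56, 135]]
55 80 plat-.1 [[-9, 19, 125, 68, 62, 132]]
55 80 plat-.15 z.2 [[-15, 8, 122, 59, 72, 143]]
```

```bash
cat > t3.py <<'E'
from h import *
H,T=60,55
def con(c,z,back=0,off=.012): # contact point -> TCP
    return np.array([c[0],c[1],z])+Rt(H,T)[:,2]*(off-back)
def path(nm,P0,h0,t0,P1,h1,t1,q,n=8):
    for i in range(n+1):
        s=i/n;q,e=ik(P0+(P1-P0)*s,h0+(h1-h0)*s,t0+(t1-t0)*s,q)
        print(nm,round(s,2),q.round(0).astype(int),'%.4f'%e, '' if e<1e-3 else 'XX')
    return q
pan=(.5185,-.0333);pl=np.array([.563,.309]);d=np.array([np.cos(np.radians(H)),np.sin(np.radians(H))])
q=np.array([-38,13,128,61,68,132.])
A=con(pan,.117,.12)
q0=path('retreat pan',con(pan,.117),H,T,A,H,T,q,4)
q=path('lift',con(pan,.117),H,T,con(pan,.137),H,T,q,2)
f=pl-.1*d
q=path('transit',con(pan,.137),H,T,con(f,.10),H,T,q,6)
q=path('in',con(f,.1),H,T,con(pl,.084),H,T,q,4)
q=path('down',con(pl,.084),H,T,con(pl,.074),H,T,q,1)
q=path('retreat',con(pl,.074),H,T,con(pl,.074,.12),H,T,q,5)
print('to A from down')
U=np.array([.42,-.12,.30])
for hd in (100,128,150): path('untilt%d'%hd,A,H,T,U,hd,0,q0,5)
E
python3 t3.py
```

```text
retreat pan 0.0 [-38  13 128  61  68 132] 0.0000 
retreat pan 0.25 [-41  11 128  59  70 133] 0.0000 
retreat pan 0.5 [-44  10 127  56  73 134] 0.0000 
retreat pan 0.75 [-46   9 126  54  76 135] 0.0000 
retreat pan 1.0 [-49   8 125  52  79 135] 0.0000 
lift 0.0 [-38  13 128  61  68 132] 0.0000 
lift 0.5 [-38  12 128  61  68 133] 0.0000 
lift 1.0 [-38  11 128  60  69 134] 0.0000 
transit 0.0 [-38  11 128  60  69 134] 0.0000 
transit 0.17 [-33   9 131  64  66 134] 0.0000 
transit 0.33 [-28   8 134  67  62 135] 0.0000 
transit 0.5 [-23   7 136  72  59 135] 0.0000 
transit 0.67 [-18   7 137  76  56 134] 0.0000 
transit 0.83 [-12   7 138  81  52 134] 0.0000 
transit 1.0 [ -5   7 139  87  48 133] 0.0000 
in 0.0 [ -5   7 139  87  48 133] 0.0000 
in 0.25 [ -2   9 138  90  46 133] 0.0000 
in 0.5 [  1  11 136  93  44 132] 0.0000 
in 0.75 [  4  12 134  96  43 132] 0.0000 
in 1.0 [  7  14 132  98  41 132] 0.0000 
down 0.0 [  7  14 132  98  41 132] 0.0000 
down 1.0 [  7  16 132 100  42 130] 0.0000 
retreat 0.0 [  7  16 132 100  42 130] 0.0000 
retreat 0.2 [  5  13 134  96  43 132] 0.0000 
retreat 
[... 359 characters left out ...]
15  21  81 146] 0.0234 XX
untilt100 0.8 [-27  -9 114  12  80 146] 0.0360 XX
untilt100 1.0 [-21 -14 115   2  79 146] 0.0394 XX
untilt128 0.0 [-49   8 125  52  79 135] 0.0000 
untilt128 0.2 [-43   5 118  39  82 139] 0.0000 
untilt128 0.4 [-37   3 113  27  84 139] 0.0000 
untilt128 0.6 [-30  -1 111  16  85 136] 0.0000 
untilt128 0.8 [-24  -6 112   7  83 130] 0.0000 
untilt128 1.0 [-19 -14 115   0  79 123] 0.0000 
untilt150 0.0 [-49   8 125  52  79 135] 0.0000 
untilt150 0.2 [-42   7 116  37  84 137] 0.0000 
untilt150 0.4 [-35   5 110  24  87 133] 0.0000 
untilt150 0.6 [-28   2 109  13  88 126] 0.0000 
untilt150 0.8 [-22  -5 110   5  84 115] 0.0000 
untilt150 1.0 [-19 -14 115   0  79 101] 0.0000
```

```bash
python3 -c "
from h import *
import pickle
c=arm.read_camera('wrist');cv2.imwrite('pics/f1.png',c['pixels']);pickle.dump(c,open('cf.pkl','wb'))
print('plat guess',proj(c,[.563,.309,.012]),'noz',proj(c,[.563,.309,.145]))
"
```

```text
plat guess [288.40478487 155.17635084] noz [290.02158533 231.47878827]
```

View pics/f1.png

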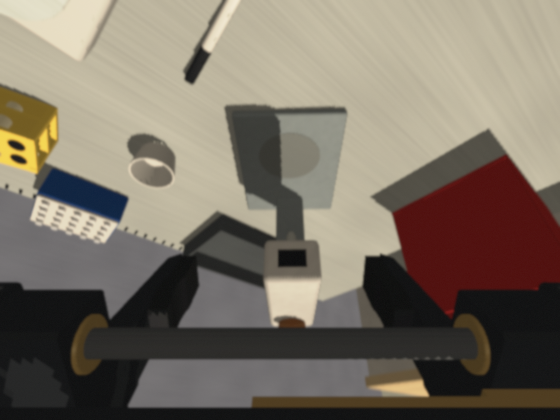

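```bash
python3 -c "
from h import *
import pickle
c=pickle.load(open('cf.pkl','rb'))
z=cv2.resize(c['pixels'][90:275,210:360],None,fx=4,fy=4,interpolation=cv2.INTER_CUBIC);cv2.imwrite('pics/f2.png',z[:600])
cv2.imwrite('pics/f3.png',z[540:])
print(onz(c,(291,155.5),.012))
"
```

```text
[0.56097764 0.31232734 0.012     ]
```

View pics/f2.png

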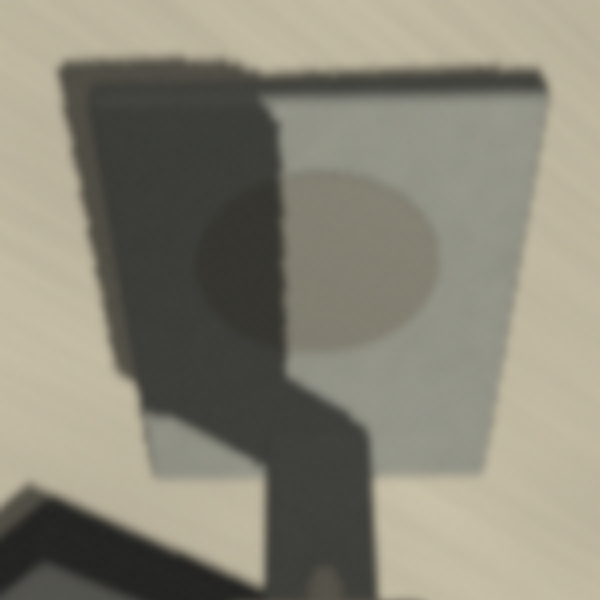

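```bash
python3 -c "
from h import *
import pickle
c=pickle.load(open('cf.pkl','rb'))
w=lambda X,Y:onz(c,((X+.5)/4-.5+210,(Y+.5)/4-.5+90),.012)[:2]
E=[(196,258),(441,260),(320,171),(318,353),(400,195),(405,332),(232,330),(240,192)]
P=np.array([w(*e) for e in E])
s=least_squares(lambda v:np.hypot(*(P-v[:2]).T)-.045,[.56,.31]);print('mark',s.x,s.fun.round(4))
FL,FR,BR,BL=[w(*e) for e in((92,95),(546,92),(483,475),(153,477))]
print(FL,FR,BR,BL,np.linalg.norm(FL-FR),np.linalg.norm(FR-BR),np.linalg.norm(FL-BL))
x=(BL+BR-FL-FR)/2;print('yaw',np.degrees(np.arctan2(x[1],x[0])));x/=np.linalg.norm(x);f=(FL+FR)/2
print('pt front',f+.075*x,'from back',(BL+BR)/2-.13*x)
"
```

```text
mark [0.56521545 0.31275597] [0.0006 0.0001 0.0013 0.0002 0.0002 0.0028 0.001  0.0016]
[0.55573244 0.20601094] [0.45964299 0.31537108] [0.61041244 0.45401245] [0.7094262  0.34196079] 0.14557754917406254 0.20482396300286862 0.20519291750565474
yaw 42.04687025134806
pt front [0.56338251 0.31092138] from back [0.56338168 0.31092064]
```

The mark fit and the platform corners agree to about 2 mm: platform point about (0.564, 0.3115), yaw 42°. In that wrist view the mark is centred near (289,155) and the platform's front corners are at (233,114) and (346,113). The camera-low slanted grasp needs joint 6 on its positive side, so I'll untilt and yaw the long way round while high up.

servo_tool:
  deltas:
    - [1,5,-10,-10,0,0.12,0]
    - [1,10,-20,-20,0,0.24,0]
    - [1,15,-30,-30,0,0.36,0]
    - [1,20,-40,-38,0,0.48,0]
    - [1,25,-50,-45,0,0.6,0]

```text
t: 13.28
tool_pos: [0.4416, 0.1214, 0.3011]
ee_rot: [[-0.757, -0.654, -0.003], [-0.654, 0.757, -0.007], [0.007, -0.003, -1.0]]
ft_force: [0.6, -0.5, 0.3]
gripper_width: 0.0879
```

```bash
python3 -c "
from h import *
show();go([.43,.05,.32],10,0)"
```

```text
t 13.2833 q [  12.5  -10.8  112.2   -0.4   78.9 -118.2] p [0.4416 0.1214 0.3011] f [ 0.58 -0.51  0.26] w 0.0879
[[-0.757 -0.654 -0.003]
 [-0.654  0.757 -0.007]
 [ 0.007 -0.003 -1.   ]]
mm [ 55.6 -46.6 -18.3] rot [-0.0053 -0.0059  0.538 ] | dist 75.0 deg 30.8
```

servo_tool:
  deltas:
    - [1,11,-9,-4,0,0,0.12]
    - [1,22,-18,-8,0,0,0.24]
    - [1,33,-28,-12,0,0,0.36]
    - [1,44,-37,-16,0,0,0.48]
    - [1,55,-47,-20,0,0,0.6]

```text
t: 13.7
tool_pos: [0.43, 0.0501, 0.3192]
ee_rot: [[-0.994, -0.107, -0.003], [-0.107, 0.994, -0.003], [0.004, -0.003, -1.0]]
ft_force: [-0.3, -0.2, -0.4]
gripper_width: 0.088
```

servo_tool:
  deltas:
    - [1,0,0,0,0,0,0.12]
    - [1,0,0,0,0,0,0.24]
    - [1,0,0,0,0,0,0.36]
    - [1,0,0,0,0,0,0.48]
    - [1,0,0,0,0,0,0.6]

```text
t: 14.12
tool_pos: [0.4301, 0.0505, 0.3192]
ee_rot: [[-0.881, 0.473, -0.003], [0.473, 0.881, -0.003], [0.001, -0.004, -1.0]]
ft_force: [-0.3, -0.6, -0.4]
gripper_width: 0.0882
```

servo_tool:
  deltas:
    - [1,0,0,0,0,0,0.12]
    - [1,0,0,0,0,0,0.24]
    - [1,0,0,0,0,0,0.36]
    - [1,0,0,0,0,0,0.48]
    - [1,0,0,0,0,0,0.6]

```text
t: 14.53
tool_pos: [0.4301, 0.0505, 0.3191]
ee_rot: [[-0.46, 0.888, -0.003], [0.888, 0.46, -0.003], [-0.002, -0.004, -1.0]]
ft_force: [0.0, -1.2, -0.1]
gripper_width: 0.0884
```

servo_tool:
  deltas:
    - [1,0,0,0,0,0,0.12]
    - [1,0,0,0,0,0,0.24]
    - [1,0,0,0,0,0,0.36]
    - [1,0,0,0,0,0,0.48]
    - [1,0,0,0,0,0,0.6]

```text
t: 14.95
tool_pos: [0.4301, 0.0506, 0.3192]
ee_rot: [[0.122, 0.993, -0.003], [0.993, -0.122, -0.003], [-0.003, -0.002, -1.0]]
ft_force: [-0.6, 0.6, -0.0]
gripper_width: 0.0883
```

servo_tool:
  deltas:
    - [1,0,0,0,0,0,0.12]
    - [1,0,0,0,0,0,0.24]
    - [1,0,0,0,0,0,0.36]
    - [1,0,0,0,0,0,0.48]
    - [1,0,0,0,0,0,0.6]

```text
t: 15.37
tool_pos: [0.4301, 0.0505, 0.3192]
ee_rot: [[0.661, 0.75, -0.003], [0.75, -0.661, -0.003], [-0.004, -0.0, -1.0]]
ft_force: [0.2, 0.6, -0.2]
gripper_width: 0.0882
```

```bash
python3 -c "
from h import *
show();go([.42,-.05,.31],190,0);go([.42,-.12,.30],128,0)"
```

```text
t 15.3667 q [  3.5 -14.2 113.1  -0.2  81.3  44.9] p [0.4301 0.0505 0.3192] f [ 0.2   0.6  -0.22] w 0.0882
[[ 0.661  0.75  -0.003]
 [ 0.75  -0.661 -0.003]
 [-0.004 -0.    -1.   ]]
mm [-82.1  58.9   9.5] rot [0.0014 0.004  0.6743] | dist 101.0 deg 38.6
mm [-134.6  105.2   19.7] rot [0.0037 0.0031 1.7564] | dist 172.0 deg 100.6
```

servo_tool:
  deltas:
    - [1,-16,12,2,0,0,0.12]
    - [1,-32,24,4,0,0,0.24]
    - [1,-48,35,6,0,0,0.36]
    - [1,-65,47,8,0,0,0.48]
    - [1,-82,59,10,0,0,0.6]

```text
t: 15.78
tool_pos: [0.4205, -0.051, 0.3092]
ee_rot: [[0.969, 0.247, -0.003], [0.247, -0.969, -0.002], [-0.004, 0.002, -1.0]]
ft_force: [0.3, -0.1, 0.3]
gripper_width: 0.0878
```

```bash
python3 -c "
from h import *
go([.42,-.12,.30],160,0)"
```

```text
mm [-17.5  66.7   9.3] rot [0.0026 0.0031 0.5985] | dist 70.0 deg 34.3
```

servo_tool:
  deltas:
    - [1,-4,13,2,0,0,0.12]
    - [1,-7,26,4,0,0,0.24]
    - [1,-10,40,6,0,0,0.36]
    - [1,-14,53,8,0,0,0.48]
    - [1,-17,67,9,0,0,0.6]

```text
t: 16.2
tool_pos: [0.4208, -0.1201, 0.2999]
ee_rot: [[0.939, -0.344, -0.004], [-0.344, -0.939, -0.002], [-0.003, 0.003, -1.0]]
ft_force: [-0.3, -0.4, 0.4]
gripper_width: 0.0882
```

```bash
python3 - <<'E'
from h import *
show()
H,T=60,55
A=np.array([.5185,-.0333,.117])+Rt(H,T)[:,2]*(.012-.12)
P0=np.array([.42,-.12,.30]);print('A',A)
q=arm.state()['qpos'];q0=q
for s in (.2,.4,.6,.8,1):
    q,e=ik(P0+(A-P0)*s,145-85*s,55*s,q);print(s,(P0+(A-P0)*s).round(3),q,'%.4f'%e)
go(P0+(A-P0)*.4,145-85*.4,22)
E
```

```text
t 16.2 q [-19.1 -13.2 114.3  -0.2  79.1  91.1] p [ 0.4208 -0.1201  0.2999] f [-0.27 -0.36  0.42] w 0.0882
[[ 0.939 -0.344 -0.004]
 [-0.344 -0.939 -0.002]
 [-0.003  0.003 -1.   ]]
A [ 0.47426579 -0.1099159   0.17894626]
0.2 [ 0.431 -0.118  0.276] [-22.6  -5.2 110.6   5.4  84.2 118.4] 0.0000
0.4 [ 0.442 -0.116  0.252] [-28.3   1.  109.2  14.1  87.  127.8] 0.0000
0.6 [ 0.453 -0.114  0.227] [-35.2   4.9 111.   25.   86.7 134.3] 0.0000
0.8 [ 0.463 -0.112  0.203] [-42.4   6.8 116.4  37.5  83.8 137.2] 0.0000
1 [ 0.474 -0.11   0.179] [-49.2   7.6 124.9  52.   79.1 135.2] 0.0000
mm [ 18.4 -11.2  48.2] rot [ 0.1679 -0.3584  0.8415] | dist 53.0 deg 53.3
```

```bash
python3 - <<'E'
from h import *
A=np.array([.474,-.110,.179]);P0=np.array([.42,-.12,.30])
for s in (.1,.15,.2,.25,.3): go(P0+(A-P0)*s,160-100*s*1.3,55*s)
E
```

```text
mm [ 4.  -2.6 11.9] rot [ 0.0141 -0.0926  0.2244] | dist 13.0 deg 13.9
mm [ 6.4 -4.  18. ] rot [ 0.0278 -0.1398  0.3374] | dist 19.0 deg 21.0
mm [ 8.8 -5.4 24. ] rot [ 0.047  -0.1861  0.4499] | dist 26.0 deg 28.0
mm [11.2 -6.9 30. ] rot [ 0.0716 -0.2311  0.5619] | dist 33.0 deg 35.1
mm [13.6 -8.3 36.1] rot [ 0.1016 -0.2746  0.6732] | dist 39.0 deg 42.1
```

servo_tool:
  deltas:
    - [1,2,-1,6,0.005,-0.046,0.112]
    - [1,4,-3,12,0.014,-0.093,0.224]
    - [1,6,-4,18,0.028,-0.14,0.337]
    - [1,9,-5,24,0.047,-0.186,0.45]
    - [1,11,-7,30,0.072,-0.231,0.562]

```text
t: 16.62
tool_pos: [0.4343, -0.1165, 0.2697]
ee_rot: [[0.592, -0.793, -0.146], [-0.77, -0.61, 0.19], [-0.239, 0.0, -0.971]]
ft_force: [-0.6, 0.3, 0.6]
gripper_width: 0.0878
```

```bash
python3 - <<'E'
from h import *
show()
A=np.array([.474,-.110,.179]);P0=np.array([.42,-.12,.30])
for s in (.2,.4,.6,.8,1): 
    u=.25+.45*s; go(P0+(A-P0)*u,128-40*s,13.75+24.75*s)
E
```

```text
t 16.6167 q [-23.3  -2.9 109.5   6.7  85.6 117.9] p [ 0.4343 -0.1165  0.2697] f [-0.57  0.34  0.58] w 0.0878
[[ 0.592 -0.793 -0.146]
 [-0.77  -0.61   0.19 ]
 [-0.239  0.    -0.971]]
mm [ 5.1 -3.2 10. ] rot [ 0.0373 -0.0844  0.1269] | dist 12.0 deg 9.0
mm [ 9.9 -7.6 20. ] rot [ 0.0877 -0.1699  0.2576] | dist 24.0 deg 18.4
mm [ 14.6 -12.   30. ] rot [ 0.1496 -0.2537  0.3845] | dist 35.0 deg 27.8
mm [ 19.4 -16.4  40.1] rot [ 0.2228 -0.335   0.5069] | dist 47.0 deg 37.1
mm [ 24.2 -20.8  50.1] rot [ 0.3072 -0.4128  0.6244] | dist 59.0 deg 46.4
```

servo_tool:
  deltas:
    - [1,4,-2,8,0.028,-0.065,0.096]
    - [1,8,-5,16,0.064,-0.13,0.195]
    - [1,12,-9,24,0.11,-0.2,0.3]
    - [1,16,-13,32,0.16,-0.265,0.4]
    - [1,19,-16,40,0.222,-0.335,0.507]

```text
t: 17.03
tool_pos: [0.4528, -0.114, 0.226]
ee_rot: [[0.112, -0.991, -0.07], [-0.834, -0.132, 0.537], [-0.541, -0.001, -0.841]]
ft_force: [-0.3, 0.1, -0.2]
gripper_width: 0.0883
```

```bash
python3 - <<'E'
from h import *
show()
A=np.array([.474,-.110,.179]);P0=np.array([.42,-.12,.30])
for s in (.2,.4,.6,.8,1): 
    u=.61+.39*s; go(P0+(A-P0)*u,96-36*s,33.5+21.5*s)
E
```

```text
t 17.0333 q [-34.4   5.9 110.1  23.8  87.5 131.9] p [ 0.4528 -0.114   0.226 ] f [-0.3   0.06 -0.24] w 0.0883
[[ 0.112 -0.991 -0.07 ]
 [-0.834 -0.132  0.537]
 [-0.541 -0.001 -0.841]]
mm [ 4.7 -4.5  7.9] rot [ 0.0874 -0.0877  0.126 ] | dist 10.0 deg 10.1
mm [ 9.7 -8.7 16. ] rot [ 0.1686 -0.1618  0.2226] | dist 21.0 deg 18.5
mm [ 14.6 -13.   24.1] rot [ 0.2573 -0.2346  0.3135] | dist 31.0 deg 26.8
mm [ 19.5 -17.2  32.1] rot [ 0.3534 -0.3054  0.3983] | dist 41.0 deg 35.2
mm [ 24.5 -21.5  40.2] rot [ 0.4565 -0.3737  0.4766] | dist 52.0 deg 43.5
```

servo_tool:
  deltas:
    - [1,3,-3,5,0.055,-0.055,0.078]
    - [1,6,-6,11,0.11,-0.11,0.157]
    - [1,10,-9,16,0.168,-0.162,0.223]
    - [1,14,-12,22,0.23,-0.21,0.29]
    - [1,17,-15,28,0.3,-0.265,0.35]

```text
t: 17.45
tool_pos: [0.4672, -0.1113, 0.1935]
ee_rot: [[-0.21, -0.947, 0.241], [-0.631, 0.32, 0.707], [-0.747, -0.004, -0.665]]
ft_force: [0.2, -0.0, -0.6]
gripper_width: 0.0883
```

```bash
python3 - <<'E'
from h import *
show(); go([.474,-.110,.179],60,55)
E
```

```text
t 17.45 q [-45.1   7.6 119.1  42.5  82.4 136.2] p [ 0.4672 -0.1113  0.1935] f [ 0.22 -0.04 -0.56] w 0.0883
[[-0.21  -0.947  0.241]
 [-0.631  0.32   0.707]
 [-0.747 -0.004 -0.665]]
mm [ 8.6 -5.9 12.2] rot [ 0.1528 -0.1161  0.1255] | dist 16.0 deg 13.1
```

servo_tool:
  deltas:
    - [1,2,-2,3,0.04,-0.03,0.03]
    - [1,4,-3,6,0.08,-0.06,0.065]
    - [1,6,-5,9,0.12,-0.09,0.1]
    - [1,9,-6,12,0.153,-0.116,0.126]
    - [1,9,-6,12,0.153,-0.116,0.126]

```text
t: 17.87
tool_pos: [0.4716, -0.1085, 0.1772]
ee_rot: [[-0.288, -0.867, 0.406], [-0.495, 0.498, 0.712], [-0.819, 0.004, -0.573]]
ft_force: [-0.8, 0.6, -0.4]
gripper_width: 0.0878
```

```bash
python3 - <<'E'
from h import *
show(); c=arm.read_camera('wrist');cv2.imwrite('pics/g1.png',c['pixels']);
print('rim',proj(c,[.5185,-.0333,.15]),'foot',proj(c,[.5185,-.0333,.055]))
go([.474,-.110,.179],60,55)
c=arm.read_camera('scene');cv2.imwrite('pics/g2.png',cv2.resize(c['pixels'][60:240,140:360],None,fx=3,fy=3))
E
```

```text
t 17.8667 q [-49.4   7.8 125.1  51.8  79.2 134.9] p [ 0.4716 -0.1085  0.1772] f [-0.77  0.57 -0.44] w 0.0878
[[-0.288 -0.867  0.406]
 [-0.495  0.498  0.712]
 [-0.819  0.004 -0.573]]
rim [277.30395131 246.51045992] foot [277.08651824 143.36657484]
mm [-0.6 -2.1 -0.6] rot [ 0.0046 -0.0003  0.0007] | dist 2.0 deg 0.3
```

View pics/g1.png

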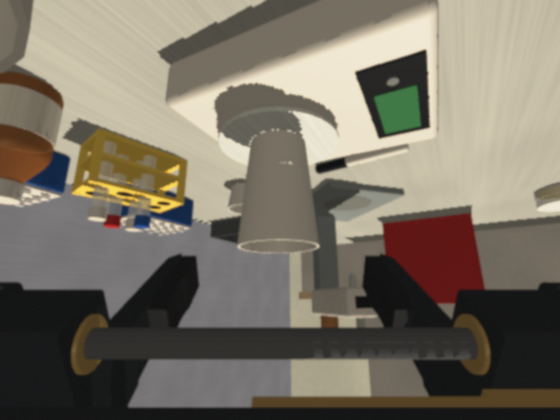

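View pics/g2.png

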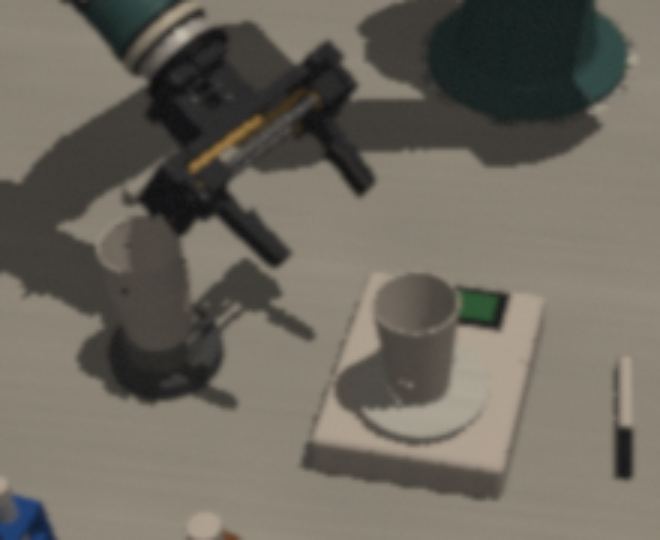

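The wrist view matches the estimate: the rim is at (278,246) and was predicted at (277,247). Sliding in along the tool axis with a 2 mm sideways correction.

servo_tool:
  deltas:
    - [1,0,-1,10,0.004,0,0]
    - [1,0,-2,26,0.004,0,0]
    - [1,0,-2,42,0.004,0,0]
    - [1,0,-2,54,0.004,0,0]
    - [1,0,-2,60,0.004,0,0]

```text
t: 18.38
tool_pos: [0.5, -0.0656, 0.1449]
ee_rot: [[-0.282, -0.867, 0.41], [-0.5, 0.498, 0.709], [-0.819, -0.005, -0.574]]
ft_force: [0.1, -0.9, 0.0]
gripper_width: 0.0882
```

```bash
python3 - <<'E'
from h import *
show(); 
T=np.array([.5185,-.0333,.117])+Rt(60,55)[:,2]*.012
go(T,60,55)
c=arm.read_camera('wrist');cv2.imwrite('pics/g3.png',c['pixels'])
print('rim',proj(c,[.5185,-.0333,.15]))
go(T,60,55)
E
```

```text
t 18.3833 q [-43.4  10.  127.2  56.4  73.  133.4] p [ 0.5    -0.0656  0.1449] f [ 0.11 -0.92  0.03] w 0.0882
[[-0.282 -0.867  0.41 ]
 [-0.5    0.498  0.709]
 [-0.819 -0.005 -0.574]]
mm [ 1.4  0.2 58.5] rot [-0.0009 -0.0004  0.006 ] | dist 59.0 deg 0.3
rim [281.65635266 283.41058253]
mm [ 1.4 -0.2 58.2] rot [-0.0003 -0.      0.0055] | dist 58.0 deg 0.3
```

View pics/g3.png

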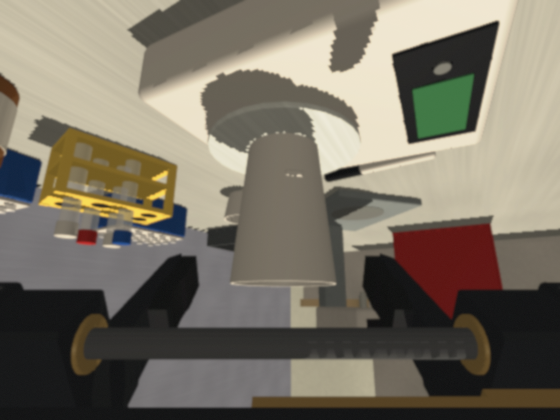

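servo_tool:
  deltas:
    - [1,0,0,8,0,0,0.005]
    - [1,1,0,20,0,0,0.005]
    - [1,1,0,32,0,0,0.005]
    - [1,1,0,44,0,0,0.005]
    - [1,1,0,52,0,0,0.005]

```text
t: 18.85
tool_pos: [0.5209, -0.0296, 0.114]
ee_rot: [[-0.287, -0.865, 0.412], [-0.497, 0.502, 0.708], [-0.819, -0.001, -0.574]]
ft_force: [-0.4, 0.0, 0.6]
gripper_width: 0.0884
```

servo_tool:
  deltas:
    - [1,0,0,3,0,0,0]
    - [1,0,0,5,0,0,0]
    - [1,0,0,6,0,0,0]
    - [1,0,0,6,0,0,0]
    - [1,0,0,6,0,0,0]

```text
t: 19.27
tool_pos: [0.5235, -0.0269, 0.1117]
ee_rot: [[-0.286, -0.865, 0.413], [-0.497, 0.502, 0.707], [-0.819, -0.003, -0.574]]
ft_force: [0.7, 0.8, 0.7]
gripper_width: 0.0882
```

```bash
python3 - <<'E'
from h import *
show(); 
T=np.array([.5185,-.0333,.117])+Rt(60,55)[:,2]*.012
c=arm.read_camera('wrist');cv2.imwrite('pics/g4.png',c['pixels'])
go(T,60,55)
c=arm.read_camera('scene');cv2.imwrite('pics/g5.png',cv2.resize(c['pixels'][100:240,220:340],None,fx=4,fy=4))
E
```

```text
t 19.2667 q [-38.   13.  128.5  61.3  67.7 131.7] p [ 0.5235 -0.0269  0.1117] f [0.7  0.79 0.67] w 0.0882
[[-0.286 -0.865  0.413]
 [-0.497  0.502  0.707]
 [-0.819 -0.003 -0.574]]
mm [0.3 1.2 2.5] rot [-0.004  -0.0002  0.0007] | dist 3.0 deg 0.2
```

View pics/g4.png

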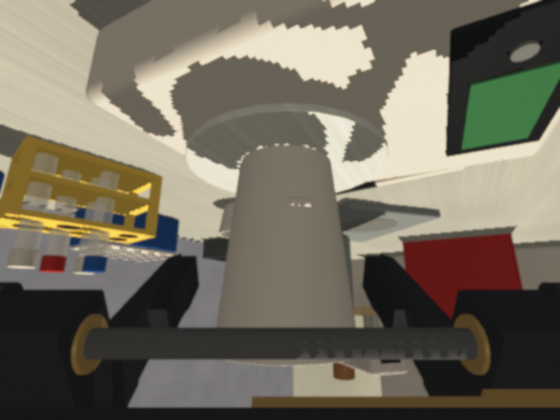

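View pics/g5.png

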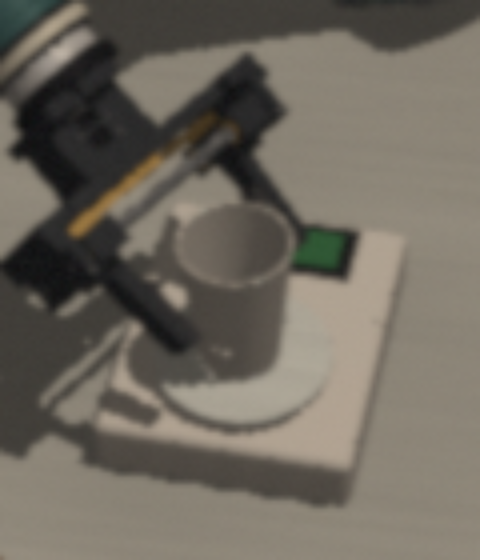

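The beaker is centred at about column 287 and the fingers at 280, so a small +y nudge is needed, then close gently.

servo_tool:
  deltas:
    - [1,0,1,1,0,0,0]
    - [1,0,2,2,0,0,0]
    - [1,0,2,2,0,0,0]
    - [1,0,2,2,0,0,0]
    - [0.85,0,2,2,0,0,0]
  grip_force: 15

```text
t: 19.78
tool_pos: [0.5224, -0.0242, 0.1104]
ee_rot: [[-0.287, -0.865, 0.412], [-0.497, 0.502, 0.708], [-0.819, -0.002, -0.574]]
ft_force: [0.1, 0.3, 0.2]
gripper_width: 0.0835
```

servo_tool:
  deltas:
    - [0.8,0,0,0,0,0,0]
    - [0.77,0,0,0,0,0,0]
    - [0.74,0,0,0,0,0,0]
    - [0.71,0,0,0,0,0,0]
    - [0.68,0,0,0,0,0,0]

```text
t: 20.2
tool_pos: [0.5224, -0.0241, 0.1104]
ee_rot: [[-0.286, -0.865, 0.412], [-0.497, 0.502, 0.708], [-0.819, -0.002, -0.574]]
ft_force: [-0.2, -0.0, -0.0]
gripper_width: 0.0614
```

servo_tool:
  deltas:
    - [0.65,0,0,0,0,0,0]
    - [0.5,0,0,0,0,0,0]
    - [0.4,0,0,0,0,0,0]
    - [0.4,0,0,0,0,0,0]
    - [0.4,0,0,0,0,0,0]

```text
t: 20.62
tool_pos: [0.5224, -0.0241, 0.1104]
ee_rot: [[-0.286, -0.865, 0.412], [-0.497, 0.502, 0.708], [-0.819, -0.002, -0.574]]
ft_force: [-1.0, -0.5, -0.4]
gripper_width: 0.0614
```

```bash
python3 - <<'E'
from h import *
show(); 
c=arm.read_camera('wrist');cv2.imwrite('pics/g6.png',c['pixels'])
c=arm.read_camera('scene');cv2.imwrite('pics/g7.png',cv2.resize(c['pixels'][100:240,220:340],None,fx=4,fy=4))
E
```

```text
t 20.6167 q [-37.8  12.9 128.8  61.5  67.5 131.5] p [ 0.5224 -0.0241  0.1104] f [-1.02 -0.49 -0.36] w 0.0614
[[-0.286 -0.865  0.412]
 [-0.497  0.502  0.708]
 [-0.819 -0.002 -0.574]]
```

View pics/g6.png

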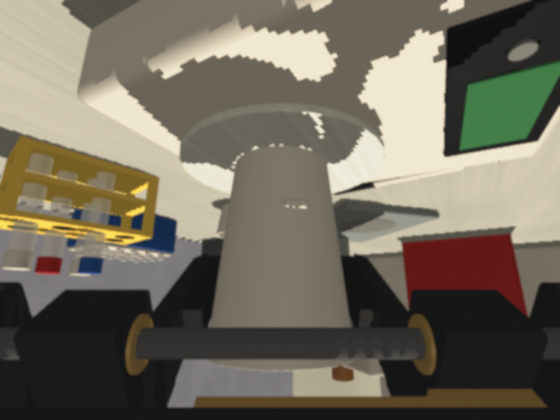

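View pics/g7.png

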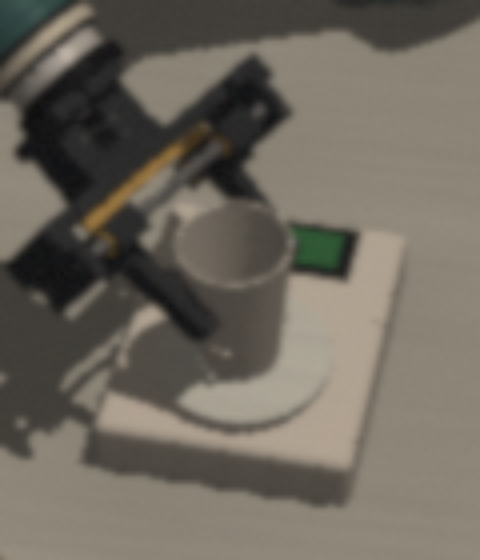

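The beaker is held at 61.4 mm, which matches about 60 mm up its wall, and it is still upright. The grip goes up and I lift straight up 20 mm.

servo_tool:
  deltas:
    - [0.4,0,0,0,0,0,0]
    - [0.4,0,0,0,0,0,0]
    - [0.4,-0.8,0,-0.6,0,0,0]
    - [0.4,-2.5,0,-1.7,0,0,0]
    - [0.4,-4,0,-2.9,0,0,0]
  grip_force: 25

```text
t: 21.13
tool_pos: [0.5223, -0.0242, 0.1153]
ee_rot: [[-0.287, -0.865, 0.412], [-0.497, 0.502, 0.708], [-0.819, -0.002, -0.574]]
ft_force: [0.2, -0.3, -1.1]
gripper_width: 0.0615
```

servo_tool:
  deltas:
    - [0.4,-2.5,0,-1.7,0,0,0]
    - [0.4,-5,0,-3.5,0,0,0]
    - [0.4,-7.5,0,-5.2,0,0,0]
    - [0.4,-10,0,-7,0,0,0]
    - [0.4,-12.5,0,-8.7,0,0,0]

```text
t: 21.55
tool_pos: [0.5224, -0.0242, 0.1309]
ee_rot: [[-0.286, -0.865, 0.413], [-0.497, 0.502, 0.708], [-0.819, -0.003, -0.574]]
ft_force: [0.3, -0.5, 0.1]
gripper_width: 0.0611
```

```bash
python3 - <<'E'
from h import *
show(); 
c=arm.read_camera('wrist');cv2.imwrite('pics/h1.png',c['pixels'])
c=arm.read_camera('scene');cv2.imwrite('pics/h2.png',cv2.resize(c['pixels'][100:240,220:340],None,fx=4,fy=4))
z=Rt(60,55)[:,2]*.012;d=np.array([.5,.866,0]);pl=np.array([.564,.3115,.09])
go(pl-.1*d+z,60,55); print((pl-.1*d+z).round(4),(pl+z).round(4))
E
```

```text
t 21.55 q [-37.8  10.6 128.5  60.6  68.7 134. ] p [ 0.5224 -0.0242  0.1309] f [ 0.27 -0.54  0.11] w 0.0611
[[-0.286 -0.865  0.413]
 [-0.497  0.502  0.708]
 [-0.819 -0.003 -0.574]]
mm [-87.8 132.9 208.4] rot [-0.0041 -0.0001  0.0014] | dist 262.0 deg 0.2
[0.5189 0.2334 0.0831] [0.5689 0.32   0.0831]
```

View pics/h1.png

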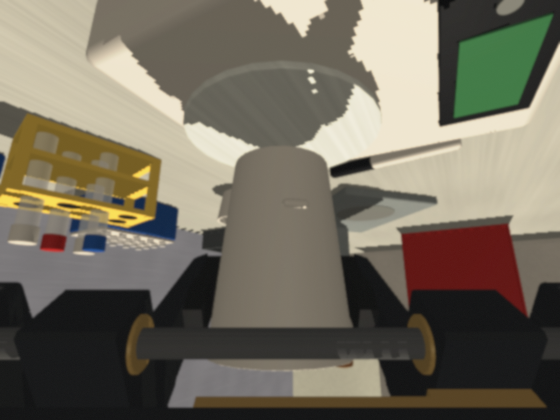

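View pics/h2.png

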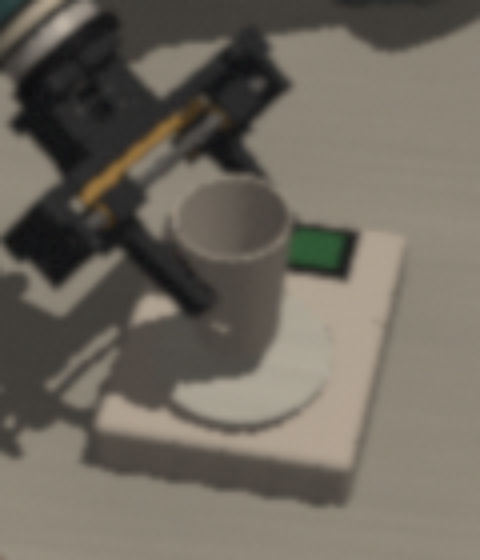

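The lift is clean: upright, with a visible gap above the pan. Now the low, straight carry to in front of the dispenser.

servo_tool:
  deltas:
    - [0.4,-2,3,5,0,0,0]
    - [0.4,-6,9,14,0,0,0]
    - [0.4,-12,18,28,0,0,0]
    - [0.4,-18,27,42,0,0,0]
    - [0.4,-24,36,56,0,0,0]

```text
t: 22.07
tool_pos: [0.5205, 0.047, 0.1174]
ee_rot: [[-0.287, -0.865, 0.412], [-0.497, 0.502, 0.708], [-0.819, -0.001, -0.574]]
ft_force: [0.8, 0.6, -1.2]
gripper_width: 0.0612
```

servo_tool:
  deltas:
    - [0.4,-6,9,14,0,0,0]
    - [0.4,-12,18,28,0,0,0]
    - [0.4,-18,27,42,0,0,0]
    - [0.4,-24,36,56,0,0,0]
    - [0.4,-30,45,70,0,0,0]

```text
t: 22.48
tool_pos: [0.5187, 0.1343, 0.1016]
ee_rot: [[-0.287, -0.865, 0.411], [-0.497, 0.502, 0.708], [-0.819, -0.001, -0.574]]
ft_force: [-0.4, 0.0, -0.6]
gripper_width: 0.0616
```

```bash
python3 - <<'E'
from h import *
show(); go([.518,.234,.0845],60,55)
E
```

```text
t 22.4833 q [-19.4   7.4 137.2  75.6  56.2 133.1] p [0.5187 0.1343 0.1016] f [-0.42  0.02 -0.56] w 0.0616
[[-0.287 -0.865  0.411]
 [-0.497  0.502  0.708]
 [-0.819 -0.001 -0.574]]
mm [-35.3  50.6  80.1] rot [-0.0022 -0.0003 -0.0005] | dist 101.0 deg 0.1
```

servo_tool:
  deltas:
    - [0.4,-8,12,19,0,0,0]
    - [0.4,-17,24,38,0,0,0]
    - [0.4,-25,36,56,0,0,0]
    - [0.4,-31,45,71,0,0,0]
    - [0.4,-35,50,79,0,0,0]

```text
t: 22.9
tool_pos: [0.5167, 0.2335, 0.0843]
ee_rot: [[-0.287, -0.866, 0.409], [-0.497, 0.5, 0.709], [-0.819, 0.0, -0.574]]
ft_force: [-0.1, -0.8, -0.7]
gripper_width: 0.0612
```

```bash
python3 - <<'E'
from h import *
show(); go([.518,.234,.0845],60,55)
import pickle
cs={}
for n in('wrist','top','scene'):
    cs[n]=arm.read_camera(n)
cv2.imwrite('pics/i1.png',cs['wrist']['pixels'])
cv2.imwrite('pics/i2.png',cv2.resize(cs['top']['pixels'][150:310,50:250],None,fx=4,fy=4)[:600])
cv2.imwrite('pics/i3.png',cv2.resize(cs['scene']['pixels'][110:300,320:500],None,fx=3,fy=3))
print('noz proj',proj(cs['wrist'],[.564,.3115,.145]))
pickle.dump(cs,open('ci.pkl','wb'))
E
```

```text
t 22.9 q [ -5.    8.3 139.2  88.8  47.9 130.9] p [0.5167 0.2335 0.0843] f [-0.06 -0.85 -0.69] w 0.0612
[[-0.287 -0.866  0.409]
 [-0.497  0.5    0.709]
 [-0.819  0.    -0.574]]
mm [-0.8 -0.8  0.8] rot [ 0.0001 -0.0011 -0.0003] | dist 1.0 deg 0.1
noz proj [279.05526114 362.29961209]
```

View pics/i1.png

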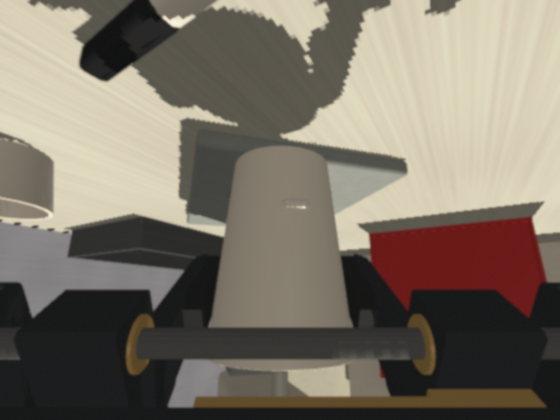

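View pics/i2.png

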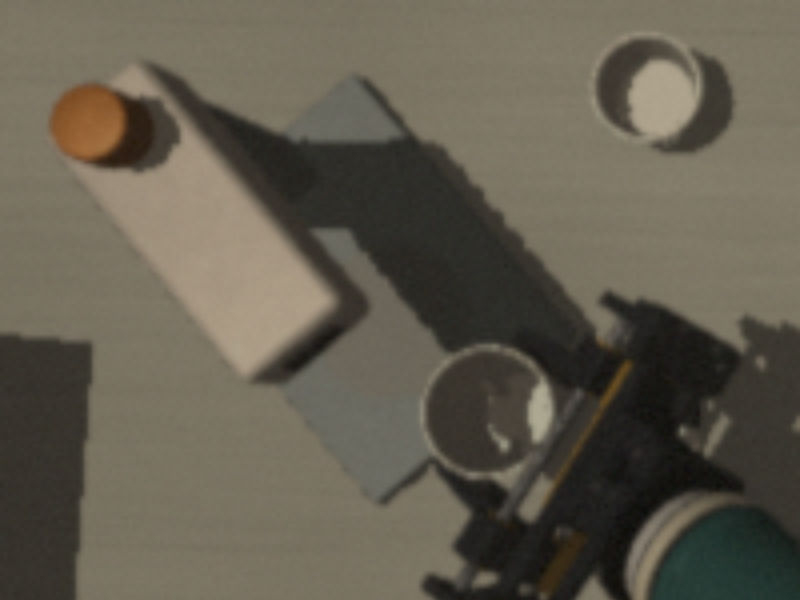

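View pics/i3.png

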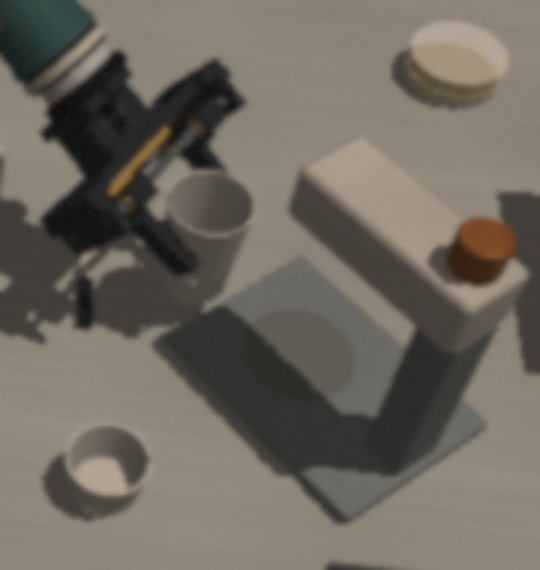

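```bash
python3 - <<'E'
from h import *
import pickle
cs=pickle.load(open('ci.pkl','rb'))
print('axis top',onz(cs['top'],(171.4,252.4),.1236),'expected',[.5167-.0041,.2335-.0093])
s=cs['scene']; print('axis scene',onz(s,(210.5/3-.17+320,203.5/3-.17+110),.1236))
# mark in scene crop i3
E=[(300,308),(355,353),(340,385),(246,332),(252,322)]
P=np.array([onz(s,((x+.5)/3-.5+320,(y+.5)/3-.5+110),.012)[:2] for x,y in E])
v=least_squares(lambda v:np.hypot(*(P-v).T)-.045,[.56,.31]);print('mark scene',v.x,v.fun.round(4))
t=cs['top'];E=[(445,345),(350,228),(400,390),(440,365),(375,235)]
P=np.array([onz(t,((x+.5)/4-.5+50,(y+.5)/4-.5+150),.012)[:2] for x,y in E]);
c0=pickle.load(open('c0.pkl','rb'))['top']
E=[(447,448),(508,422),(400,438),(478,442)]
P=np.array([onz(c0,((x+.5)/4.5-.5+50,(y+.5)/4.5-.5+150),.012)[:2] for x,y in E])
v=least_squares(lambda v:np.hypot(*(P-v).T)-.045,[.56,.31]);print('mark top',v.x,v.fun.round(4))
E
```

```text
axis top [0.51325372 0.22473676 0.1236    ] expected [0.5126000000000001, 0.2242]
axis scene [0.51225239 0.22362848 0.1236    ]
mark scene [0.55800988 0.30994481] [-0.0006 -0.0005 -0.0026 -0.0016 -0.0011]
mark top [0.56395462 0.30816402] [-0.0005  0.0002  0.0003  0.    ]
```

The beaker axis agrees to about 1 mm between the pose and two views. The mark estimates average (0.563, 0.3105). Lowering a little, then moving in under the nozzle.

```bash
python3 - <<'E'
from h import *
show();go([.5170,.2340,.0757],60,55); go([.567,.320,.0757],60,55)
E
```

```text
t 23.05 q [ -5.1   8.3 139.2  88.6  48.  131. ] p [0.5175 0.2323 0.0848] f [ 0.9  -0.24 -0.27] w 0.0615
[[-0.287 -0.866  0.41 ]
 [-0.498  0.5    0.709]
 [-0.819 -0.001 -0.574]]
mm [6.8 1.3 6.2] rot [-0.0006 -0.0009  0.0006] | dist 9.0 deg 0.1
mm [-50.4   1.   87.7] rot [-0.0006 -0.0009  0.0006] | dist 101.0 deg 0.1
```

servo_tool:
  deltas:
    - [0.4,3,0,3,0,0,0]
    - [0.4,6,1,6,0,0,0]
    - [0.4,2,1,12,0,0,0]
    - [0.4,-4,1,21,0,0,0]
    - [0.4,-10,1,30,0,0,0]

```text
t: 23.47
tool_pos: [0.5342, 0.2573, 0.0762]
ee_rot: [[-0.288, -0.864, 0.414], [-0.496, 0.504, 0.707], [-0.819, -0.002, -0.574]]
ft_force: [-0.8, -0.1, -1.6]
gripper_width: 0.0611
```

servo_tool:
  deltas:
    - [0.4,-6,0,9,0,0,0]
    - [0.4,-12,0,18,0,0,0]
    - [0.4,-18,0,27,0,0,0]
    - [0.4,-24,0,35,0,0,0]
    - [0.4,-28,0,42,0,0,0]

```text
t: 23.88
tool_pos: [0.5595, 0.3026, 0.0757]
ee_rot: [[-0.286, -0.865, 0.412], [-0.497, 0.502, 0.708], [-0.819, -0.003, -0.573]]
ft_force: [0.8, -0.1, -0.3]
gripper_width: 0.0613
```

```bash
python3 - <<'E'
from h import *
show();go([.567,.320,.0757],60,55)
c=arm.read_camera('wrist');cv2.imwrite('pics/j1.png',c['pixels'])
c=arm.read_camera('scene');cv2.imwrite('pics/j2.png',cv2.resize(c['pixels'][110:300,320:500],None,fx=3,fy=3))
E
```

```text
t 23.8833 q [  5.   13.6 134.   97.8  42.5 130.2] p [0.5595 0.3026 0.0757] f [ 0.8  -0.07 -0.3 ] w 0.0613
[[-0.286 -0.865  0.412]
 [-0.497  0.502  0.708]
 [-0.819 -0.003 -0.573]]
mm [-10.8   2.3  15.4] rot [-0.003   0.0004  0.0011] | dist 19.0 deg 0.2
```

View pics/j1.png

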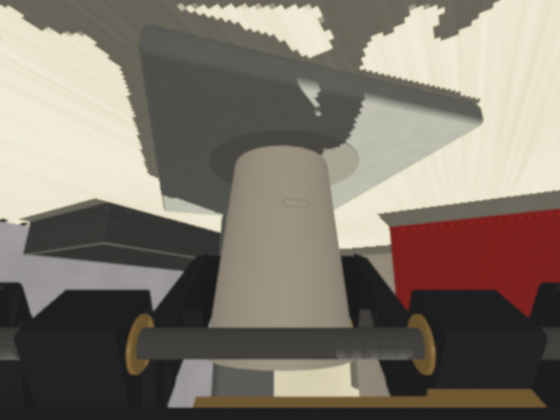

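View pics/j2.png

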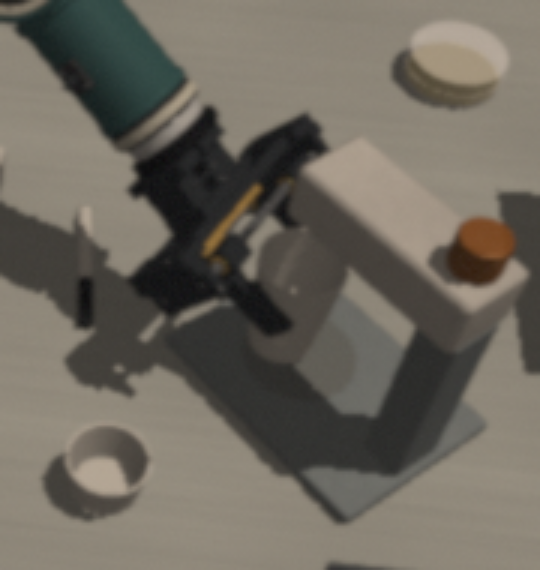

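Wrist view: the mark spans columns 209 to 359 and the foot 235 to 328, so the sideways error is only about 1.5 mm. Moving in the last 19 mm.

servo_tool:
  deltas:
    - [0.4,-3,0.5,4,0,0,0]
    - [0.4,-6,1,8,0,0,0]
    - [0.4,-9,2,12,0,0,0]
    - [0.4,-10.5,2,15,0,0,0]
    - [0.4,-10.5,2,15,0,0,0]

```text
t: 24.4
tool_pos: [0.5666, 0.3186, 0.0755]
ee_rot: [[-0.286, -0.865, 0.412], [-0.497, 0.502, 0.708], [-0.819, -0.002, -0.573]]
ft_force: [0.1, -2.0, -0.4]
gripper_width: 0.0613
```

```bash
python3 - <<'E'
from h import *
show();go([.567,.320,.0757],60,55)
c=arm.read_camera('wrist');cv2.imwrite('pics/j3.png',c['pixels'])
c=arm.read_camera('scene');cv2.imwrite('pics/j4.png',cv2.resize(c['pixels'][110:300,320:500],None,fx=3,fy=3))
go([.567,.320,.0757],60,55);go([.567,.320,.0677],60,55)
E
```

```text
t 24.4 q [  7.   14.4 132.8  99.3  41.4 130.5] p [0.5666 0.3186 0.0755] f [ 0.14 -1.96 -0.4 ] w 0.0613
[[-0.286 -0.865  0.412]
 [-0.497  0.502  0.708]
 [-0.819 -0.002 -0.573]]
mm [-1.   0.4  1.1] rot [-0.0032  0.0003  0.0007] | dist 2.0 deg 0.2
mm [-1.5  0.3  1.4] rot [-0.0032 -0.0002  0.0005] | dist 2.0 deg 0.2
mm [5.1 0.3 6. ] rot [-0.0032 -0.0002  0.0005] | dist 8.0 deg 0.2
```

View pics/j3.png

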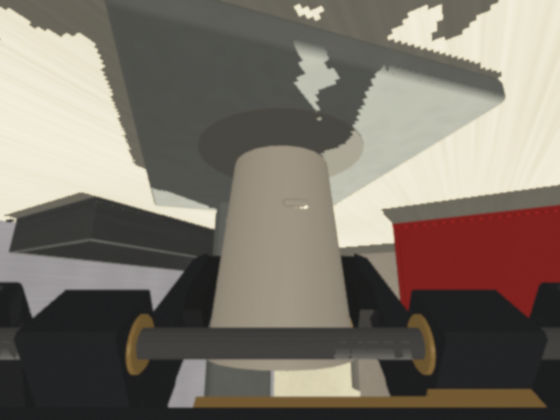

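View pics/j4.png

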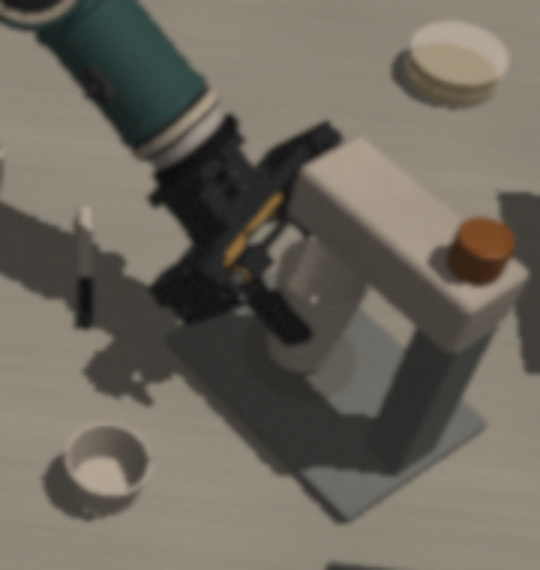

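The mark (198 to 363) and the foot (235 to 328) are now centred on the same column. Lowering slowly.

servo_tool:
  deltas:
    - [0.4,0,0,1.6,0,0,0]
    - [0.4,0.8,0,2.6,0,0,0]
    - [0.4,2,0,3.6,0,0,0]
    - [0.4,3,0,4.6,0,0,0]
    - [0.4,3.3,0,4.8,0,0,0]

```text
t: 24.92
tool_pos: [0.5672, 0.3197, 0.0695]
ee_rot: [[-0.287, -0.865, 0.412], [-0.497, 0.502, 0.708], [-0.819, -0.002, -0.574]]
ft_force: [0.7, 0.3, -1.0]
gripper_width: 0.061
```

servo_tool:
  deltas:
    - [0.4,0.3,0,0.2,0,0,0]
    - [0.4,0.6,0,0.4,0,0,0]
    - [0.4,0.8,0,0.6,0,0,0]
    - [0.4,0.8,0,0.6,0,0,0]
    - [0.4,0.8,0,0.6,0,0,0]

```text
t: 25.33
tool_pos: [0.5674, 0.3199, 0.0689]
ee_rot: [[-0.286, -0.865, 0.412], [-0.497, 0.502, 0.708], [-0.819, -0.002, -0.574]]
ft_force: [0.8, 0.1, -1.3]
gripper_width: 0.0612
```

```bash
python3 - <<'E'
from h import *
f=[]
for i in range(4):
    f.append(arm.state()['ft_force'].round(1));c=arm.read_camera('wrist')
print(f);show();go([.567,.320,.0677],60,55)
cv2.imwrite('pics/k1.png',cv2.resize(c['pixels'][60:240,160:400],None,fx=3,fy=3))
E
```

```text
[array([ 0.8,  0.1, -1.3]), array([-0.3,  1.1, -0.2]), array([-0.1, -0.6, -1.4]), array([ 0.3, -1. , -1.6])]
t 25.5333 q [  7.2  15.3 132.7 100.4  41.4 129.2] p [0.5674 0.3199 0.069 ] f [-0.27  0.64 -0.14] w 0.0609
[[-0.286 -0.865  0.413]
 [-0.497  0.502  0.708]
 [-0.819 -0.002 -0.574]]
mm [1.1 0.4 0.7] rot [-0.0034  0.      0.0004] | dist 1.0 deg 0.2
```

View pics/k1.png

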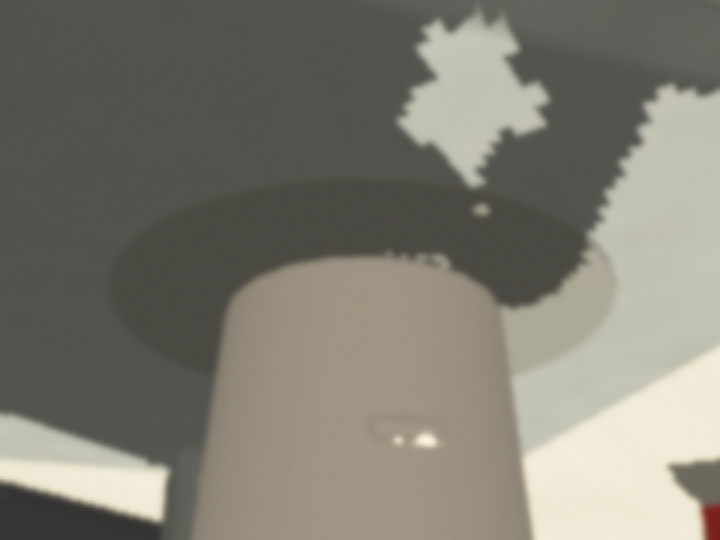

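```bash
python3 - <<'E'
from h import *
c=arm.read_camera('wrist')
w=lambda X,Y,z=.012:onz(c,((X+.5)/3-.5+160,(Y+.5)/3-.5+60),z)[:2]
E=[(362,180),(110,285),(617,292),(200,213),(530,215),(150,235),(590,240),(540,365),(205,372)]
P=np.array([w(*e) for e in E])
v=least_squares(lambda v:np.hypot(*(P-v[:2]).T)-.045,[.56,.31]);print('mark',v.x,(v.fun*1e3).round(1))
v=least_squares(lambda v:np.hypot(*(P-v[:2]).T)-v[2],[.56,.31,.045]);print('mark',v.x,(v.fun*1e3).round(1))
F=[(362,257),(300,263),(430,265),(255,278),(475,280)]
for z in (.013,.015):
  P=np.array([w(*e,z) for e in F])
  v=least_squares(lambda v:np.hypot(*(P-v).T)-.025,[.56,.31]);print('foot',v.x,(v.fun*1e3).round(1))
E
```

```text
mark [0.56398038 0.3129767 ] [ 0.6  0.8  0.6 -0.9 -1.1 -0.1  0.6 -0.4 -0.2]
mark [0.56398527 0.31298443 0.0450114 ] [ 0.6  0.8  0.6 -0.9 -1.1 -0.1  0.6 -0.4 -0.2]
foot [0.56406936 0.31273444] [-0.1  0.  -0.3  0.2  0.3]
foot [0.56224498 0.3095657 ] [ 0.   0.  -0.2  0.   0.2]
```

In this close wrist view the mark fit (0.5640, 0.3130) and the foot fit (0.5641, 0.3127) coincide. Lowering the last millimetre to contact.

servo_tool:
  deltas:
    - [0.4,0.3,0,0.2,0,0,0]
    - [0.4,0.6,0,0.4,0,0,0]
    - [0.4,0.8,0,0.6,0,0,0]
    - [0.4,0.8,0,0.6,0,0,0]
    - [0.4,0.8,0,0.6,0,0,0]

```text
t: 26.0
tool_pos: [0.5674, 0.3199, 0.0679]
ee_rot: [[-0.287, -0.865, 0.412], [-0.497, 0.502, 0.708], [-0.819, -0.002, -0.574]]
ft_force: [-0.6, 0.0, -1.5]
gripper_width: 0.061
```

```bash
python3 - <<'E'
from h import *
f=[]
for i in range(6):
    f.append(arm.state()['ft_force'][2].round(1));c=arm.read_camera('wrist')
print(f);show()
E
```

```text
[np.float64(-1.5), np.float64(-0.5), np.float64(-1.3), np.float64(-0.9), np.float64(-1.1), np.float64(-0.6)]
t 26.3 q [  7.2  15.5 132.7 100.6  41.4 129. ] p [0.5674 0.3199 0.0679] f [-0.11 -0.03 -0.68] w 0.0612
[[-0.286 -0.865  0.412]
 [-0.497  0.502  0.708]
 [-0.819 -0.002 -0.574]]
```

Still hanging at about -1 N, so I continue in half-millimetre steps.

servo_tool:
  deltas:
    - [0.4,0.2,0,0.1,0,0,0]
    - [0.4,0.4,0,0.3,0,0,0]
    - [0.4,0.4,0,0.3,0,0,0]
    - [0.4,0.4,0,0.3,0,0,0]
    - [0.4,0.4,0,0.3,0,0,0]

```text
t: 26.72
tool_pos: [0.5675, 0.32, 0.0678]
ee_rot: [[-0.286, -0.865, 0.413], [-0.497, 0.502, 0.708], [-0.819, -0.002, -0.573]]
ft_force: [-1.4, -0.4, 1.6]
gripper_width: 0.0613
```

servo_tool:
  deltas:
    - [0.4,0.2,0,0.1,0,0,0]
    - [0.4,0.4,0,0.3,0,0,0]
    - [0.4,0.4,0,0.3,0,0,0]
    - [0.4,0.4,0,0.3,0,0,0]
    - [0.4,0.4,0,0.3,0,0,0]

```text
t: 27.13
tool_pos: [0.5677, 0.3203, 0.0678]
ee_rot: [[-0.285, -0.865, 0.413], [-0.496, 0.502, 0.709], [-0.82, -0.003, -0.572]]
ft_force: [-2.0, -0.6, 5.6]
gripper_width: 0.0614
```

```bash
python3 - <<'E'
from h import *
f=[]
for i in range(5):
    f.append(arm.state()['ft_force'][2].round(1));c=arm.read_camera('wrist')
print(f);show()
cv2.imwrite('pics/k2.png',cv2.resize(c['pixels'][60:240,160:400],None,fx=3,fy=3))
E
```

```text
[np.float64(5.6), np.float64(5.6), np.float64(4.9), np.float64(5.2), np.float64(5.2)]
t 27.3833 q [  7.2  15.6 132.7 100.7  41.5 128.8] p [0.5678 0.3202 0.0678] f [-2.19 -1.51  5.16] w 0.0614
[[-0.285 -0.865  0.413]
 [-0.496  0.502  0.709]
 [-0.82  -0.003 -0.572]]
```

View pics/k2.png

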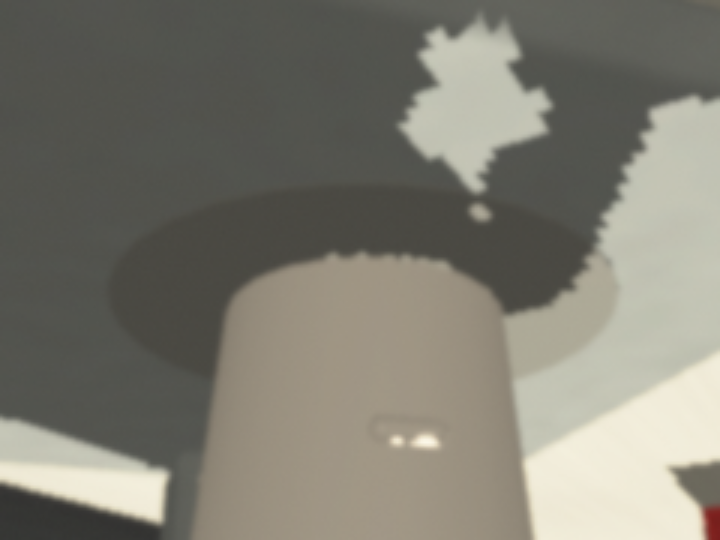

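Contact is made at about 5 N, firmer than needed. I'll ease back half a millimetre before opening.

servo_tool:
  deltas:
    - [0.4,-0.2,0,-0.1,0,0,0]
    - [0.4,-0.4,0,-0.3,0,0,0]
    - [0.4,-0.4,0,-0.3,0,0,0]
    - [0.4,-0.4,0,-0.3,0,0,0]
    - [0.4,-0.4,0,-0.3,0,0,0]
  grip_force: 15

```text
t: 27.8
tool_pos: [0.5676, 0.32, 0.0677]
ee_rot: [[-0.286, -0.865, 0.413], [-0.497, 0.502, 0.708], [-0.819, -0.002, -0.573]]
ft_force: [-0.9, -0.6, 4.4]
gripper_width: 0.0614
```

servo_tool:
  deltas:
    - [0.7,0,0,0,0,0,0]
    - [0.72,0,0,0,0,0,0]
    - [0.75,0,0,0,0,0,0]
    - [0.8,0,0,0,0,0,0]
    - [0.85,0,0,0,0,0,0]

```text
t: 28.22
tool_pos: [0.5671, 0.3196, 0.0667]
ee_rot: [[-0.288, -0.865, 0.412], [-0.498, 0.502, 0.707], [-0.818, -0.002, -0.575]]
ft_force: [-0.1, -0.6, -0.1]
gripper_width: 0.074
```

servo_tool:
  deltas:
    - [1,0,0,0,0,0,0]
    - [1,0,0,0,0,0,0]
    - [1,0,0,0,0,0,0]
    - [1,0,0,0,0,0,0]
    - [1,0,0,0,0,0,0]

```text
t: 28.63
tool_pos: [0.5674, 0.3199, 0.0674]
ee_rot: [[-0.286, -0.865, 0.413], [-0.497, 0.502, 0.708], [-0.819, -0.002, -0.574]]
ft_force: [-0.2, 0.3, 0.3]
gripper_width: 0.0882
```

```bash
python3 - <<'E'
from h import *
show()
c=arm.read_camera('wrist');cv2.imwrite('pics/l1.png',c['pixels'])
E
```

```text
t 28.6333 q [  7.2  15.6 132.7 100.6  41.4 128.9] p [0.5674 0.3199 0.0674] f [-0.23  0.33  0.27] w 0.0882
[[-0.286 -0.865  0.413]
 [-0.497  0.502  0.708]
 [-0.819 -0.002 -0.574]]
```

View pics/l1.png

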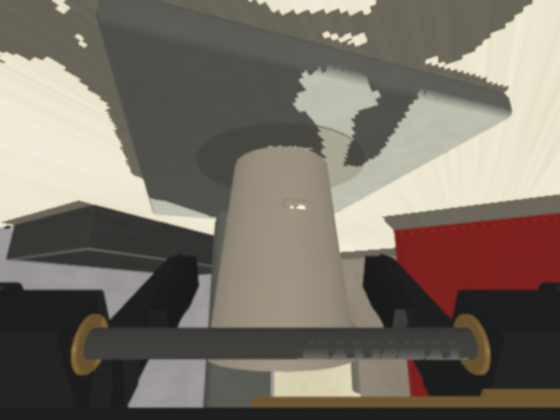

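It is released and standing centred in the mark. Retreating straight back along the tool axis.

servo_tool:
  deltas:
    - [1,0,0,-4,0,0,0]
    - [1,0,0,-12,0,0,0]
    - [1,0,0,-22,0,0,0]
    - [1,0,0,-34,0,0,0]
    - [1,0,0,-46,0,0,0]

```text
t: 29.1
tool_pos: [0.5478, 0.2868, 0.0942]
ee_rot: [[-0.287, -0.865, 0.412], [-0.497, 0.502, 0.708], [-0.819, -0.002, -0.574]]
ft_force: [-0.3, 0.1, -0.3]
gripper_width: 0.0883
```

servo_tool:
  deltas:
    - [1,0,0,-14,0,0,0]
    - [1,0,0,-28,0,0,0]
    - [1,0,0,-42,0,0,0]
    - [1,0,0,-55,0,0,0]
    - [1,0,0,-62,0,0,0]

```text
t: 29.52
tool_pos: [0.5224, 0.2424, 0.1304]
ee_rot: [[-0.286, -0.864, 0.414], [-0.497, 0.503, 0.707], [-0.819, -0.003, -0.573]]
ft_force: [-0.1, -0.1, 1.1]
gripper_width: 0.0884
```

```bash
python3 - <<'E'
from h import *
show()
c=arm.read_camera('wrist');cv2.imwrite('pics/m1.png',c['pixels']);
import pickle;pickle.dump(c,open('cm.pkl','wb'))
c=arm.read_camera('scene');cv2.imwrite('pics/m2.png',c['pixels'])
c=arm.read_camera('top');cv2.imwrite('pics/m3.png',c['pixels'])
E
```

```text
t 29.5167 q [ -3.5   2.5 138.1  83.8  47.3 140.3] p [0.5224 0.2424 0.1304] f [-0.09 -0.06  1.05] w 0.0884
[[-0.286 -0.864  0.414]
 [-0.497  0.503  0.707]
 [-0.819 -0.003 -0.573]]
```

View pics/m1.png

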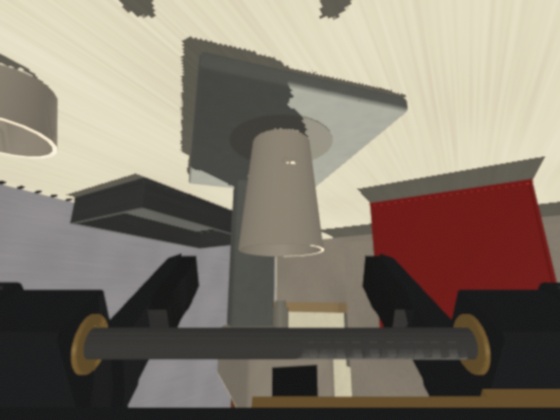

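View pics/m2.png

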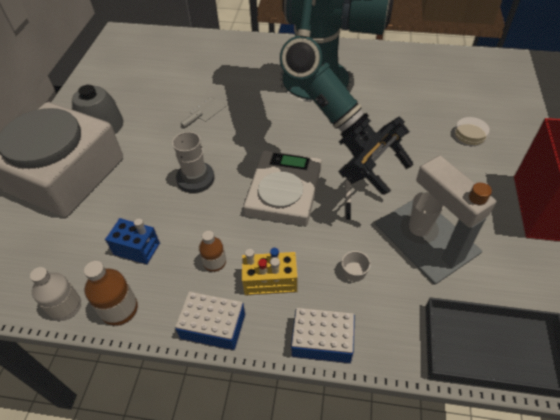

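View pics/m3.png

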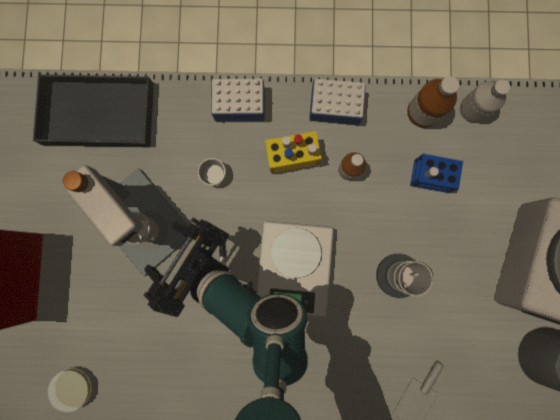

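Wrist view: the beaker is upright, its foot (columns 252 to 313) concentric with the mark (231 to 332). The scene and top views show the stack, balance and bystanders where they were and the gripper clear. One settle call, a last check, then I hand in.

servo_tool:
  deltas:
    - [1,0,0,0,0,0,0]
    - [1,0,0,0,0,0,0]
    - [1,0,0,0,0,0,0]
    - [1,0,0,0,0,0,0]
    - [1,0,0,0,0,0,0]

```text
t: 30.08
tool_pos: [0.5227, 0.2438, 0.129]
ee_rot: [[-0.287, -0.865, 0.412], [-0.497, 0.502, 0.708], [-0.819, -0.002, -0.574]]
ft_force: [0.2, 0.8, 0.1]
gripper_width: 0.088
```

```bash
python3 - <<'E'
from h import *
c=arm.read_camera('wrist');cv2.imwrite('pics/n1.png',cv2.resize(c['pixels'][30:270,160:400],None,fx=2.5,fy=2.5))
show();print(arm.sign_off())
E
```

```text
t 30.1333 q [ -3.3   2.7 138.   84.   47.3 140.2] p [0.5227 0.2438 0.129 ] f [ 0.22  0.42 -0.5 ] w 0.088
[[-0.287 -0.865  0.412]
 [-0.497  0.502  0.708]
 [-0.819 -0.002 -0.574]]
the job is handed in; nothing more can be done
None
```

View pics/n1.png

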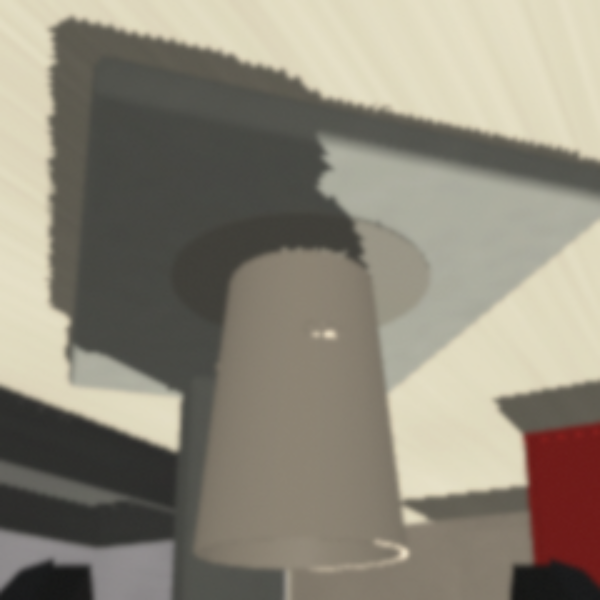

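The job is handed in at about 30 s. I pulled the top beaker straight off the stack and stood it on the pan about 1–2 mm from its middle. I let go there, took hold of it again at a slant, and left it standing in the dispenser's round mark under the nozzle.

- **Centring:** just before release the foot and mark centres agreed to about 0.5 mm in the wrist view, and by up to about 4 mm if the foot height I assumed is 2 mm out. After release the beaker was upright and the foot still looked centred in the mark. My estimates of the mark's position from the different cameras differed by up to about 7 mm. I went by the wrist view, which was closest.
- **Approach angle:** I came in about 18° off the platform's x axis, with the fingers 35° below horizontal, because the arm's joint limits ruled out the direct approach.
- **Contact force:** the beaker touched down at about 2 N on the pan. It pressed about 5 N on the platform, more than intended; easing back only brought that to about 4 N before I let go.
- **Nozzle:** no force reading suggested a touch, but the cameras never showed the nozzle tip clearly, so this rests on worked-out clearances.
- **Everything else:** the last scene and top pictures show the rest of the stack, the balance and the other things where they were. The gripper was open and clear of everything.

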